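# Set up the hold-down clamp over a steel tube on the clamp board

### The job

Set up the hold-down on the clamp board: lay the square steel tube on the board against its two side pins and its end pin, and stand the packing block that is as high as the tube on the T-track at the other side of the upright stud, about as far from it as the tube. Then lay the slotted steel strap along the track across both, level and with the stud up through the middle of its slot, and drop the thick washer over the stud so that it lies flat on the strap, ready for the nut.

Things in the scene. Friction and masses are not known exactly. Their poses are not given: they have to be found in the camera images.
- clamp_board: Plywood board fixed on the table, 200 mm along x, 150 mm along y, 18 mm thick. Origin: centre of its underside, on the table, under the stud. A flush T-track (silver stripe 26 mm wide, dark slot) runs along its x axis through the stud. The pins stand at its -x side; the packing belongs at x = +55, y = 0 mm.
- stud_tip (a point): Tip of the upright steel M10 stud at the board's centre, 79 mm above the table. 10 mm diameter, tapered to a 4.5 mm point over the last 7 mm; a jam nut 20 mm across, 8 mm high sits round its foot on the board. Axes as the board's.
- side_pins (a point): Midpoint between the two side pins, on the board's top; axes as the board's. Three 8 mm round steel pins stand 14 mm above the board: side pins at y = -30 and +30 mm from here, end pin at x = +19, y = +54 mm. A tube touching all three has its centre at x = +19, y = 0, z = +15 mm from here, long side along y.
- tube_mid (a point): Centre of the loose piece of square steel tube, painted dark brown all over with plugged ends, 30 x 100 x 30 mm (x, y, z), lying on the table; long along its y axis. About 0.2 kg.
- packing_mid_height_mid (a point): Centre of the middle one of three packing blocks: pale hardwood, 40 x 56 mm in plan (x, y) and 30 mm high, the same height as the tube. About 0.05 kg.
- packing_tall_mid (a point): Centre of the tall packing block: same pale hardwood, 40 x 70 mm in plan (x, y) and 46 mm high; not the one wanted.
- packing_low_mid (a point): Centre of the low packing: a dark hardwood offcut 28 x 120 mm (x, y), only 18 mm high; not the one wanted.
- strap_mid (a point): Centre of the loose black flat steel clamp strap, 156 x 36 x 10 mm (x, y, z), long along its x axis, both ends alike, with a through slot in its middle 51 mm long (x) and 14 mm wide (y). About 0.37 kg. It lies flat on the table.
- washer_mid (a point): Centre of the loose thick steel washer lying flat: 40 mm outer diameter, 14 mm hole, 8 mm thick; z along its hole. About 0.07 kg.
Mind the look-alikes: they are no part of the job. Leave any pink look-alike of the part that bears tube_mid alone.

How it is judged:
On the way, in this order (a step that is already met when the one before it is completed fails the run):
1. the tube lies against its pins and the 30 mm packing stands on the other side of the stud (x of tube_mid in the frame of clamp_board between -0.056 and -0.044 m and y of tube_mid in the frame of clamp_board between -0.012 and 0.004 m and z of tube_mid in the frame of clamp_board between 0.03 and 0.036 m and angle between the y axis of tube_mid and the y axis of clamp_board, either way round below 0.12 rad and x of packing_mid_height_mid in the frame of clamp_board between 0.04 and 0.07 m and y of packing_mid_height_mid in the frame of clamp_board between -0.015 and 0.015 m and z of packing_mid_height_mid in the frame of clamp_board between 0.03 and 0.036 m and angle between packing_mid_height_mid's own z axis and vertical below 0.06 rad), for 0.2 s.
2. the strap lies level across tube and packing with the stud through its slot (all of step 1 and x of strap_mid in the frame of clamp_board between -0.018 and 0.018 m and y of strap_mid in the frame of clamp_board between -0.006 and 0.006 m and z of strap_mid in the frame of clamp_board between 0.05 and 0.056 m and angle between the x axis of strap_mid and the x axis of clamp_board, either way round below 0.18 rad and angle between the z axis of strap_mid and the z axis of clamp_board, either way round below 0.04 rad), for 0.2 s.
At the end, for the whole second after the job is handed in: Tube on board within 9 mm of side pins, 12 mm of end pin; 30 mm packing upright, 40-70 mm beyond stud, within 15 mm of track line; strap level on both, along track within 0.18 rad, stud in slot, middle within 18 mm of it; washer flat on strap, 6 mm off stud axis at most; all left so (all of step 2 and horizontal distance between washer_mid and stud_tip below 0.006 m and z of washer_mid in the frame of clamp_board between 0.059 and 0.065 m and angle between the z axis of washer_mid and the z axis of clamp_board, either way round below 0.06 rad); the robot touches nothing.
It also fails if it takes over 102 s, if anything falls off the work surface, if the arm or the gripper's body presses on something with over 40 N, if the wrist force passes 120 N, or if a joint passes its speed limit or range.

### The arm

A 6-joint arm with a two-finger parallel gripper is mounted at the origin on a cart in front of the work surface, level with it; the furniture and walls round the work are solid. World frame = base frame: x ahead of the robot, y to its left, z up, the work surface at z = 0. Lengths are in m, angles in rad, forces in N, time in s.
With the tool pointing down it reaches from about 0.325 to 0.875 m from the base axis. Payload 4.4 kg.
Tool frame: the origin (TCP) lies at the very end of the fingers, on their centre line; the grasp point (between the pads) lies 19 mm behind it (bot.grasp_offset is the distance from the TCP to the grasp point, in m); z points along the fingers, x is the direction in which the jaws open and shut, and the axes are right-handed (so a half turn about z gives the same grasp; the last joint's range is limited). The gripper opens to 85 mm and grips with 20 to 120 N. Pads are 22 mm wide; open, the fingers measure 114 mm over their backs; the gripper's body (76 mm by 85 mm) begins 54 mm behind the grasp point. The pads swing forward as they close: fully open they stand 13 mm farther back than shut.
Start: joints at [-1.419, 0.207, 1.542, -0, 1.393, -0.15], TCP at [0.171, -0.549, 0.231] pointing down, gripper open.
Joint ranges: [-2.73, 2.73], [-0.86, 2.22], [0.23, 2.46], [-1.11, 4.25], [0.08, 2.63], [-2.82, 2.82]. Speed limits (rad/s): [2.79, 2.79, 3.14, 3.14, 3.14, 3.14].

### API

Orientations are given as a unit quaternion [x, y, z, w].
In Python, from rig import bot gives the robot as it stands.
- The arm moves only by the tool move_arm, never from a script. Its argument "steps" is a list of rows, each an object of numbers: "gripper": the finger opening in m, from 0 to 0.0854; "dx", "dy", "dz": the shift along the tool's x, y, z in m; "ax", "ay", "az": the turn, a rotation vector about the tool's x, y, z in rad. A call has 1 to 12 rows; each row shifts and turns the commanded pose from where the row before left it, along the tool's axes as they then stand; what a row does not reach is not made up. A row lasts 1/12 s, in which the tool goes at most 41.7 mm and 7.16 degrees, less where a joint would pass 70% of its speed; a pose out of reach is approached as far as the arm can. A call is refused whole if a number of a shift passes 0.0417 or a number of a turn 0.125, either way. A call with a gripper value outside its range is refused whole. The fingers move at their own pace and stop on an object; "grip_force" is the grip in N (left out, the last holds). Time passes only in rows, so rows that do not move let the fingers close. It gives the time, the measured TCP pose, the force and the opening at its end, in the units of the state.
- bot.get_state(): the state, without advancing time (a new reading comes with each control period).
- bot.read_camera(name): name is "side" or "top" or "wrist"; returns (picture, depth): 420x560x3 uint8, red, green, blue; 420x560 float32, m along the optical axis (not along the pixel's ray), 0 where there is no reading.
- bot.calibration(name): a dict with "intrinsics" (3x3 intrinsics, pixels), "extrinsics" (4x4, takes a point from world to camera coordinates); the wrist camera has in their place "T_tool_cam" (4x4, takes a point from camera to tool coordinates, whose origin is the TCP and whose axes are the tool frame's). Camera axes: x right, y down, z forward; pixel columns grow to the right and rows downward; lengths in m; the calibration is good to about 2 mm. A picture is of the moment at which its call begins: read the wrist's pose just before it. calibration takes no time and is no camera call.
- bot.sign_off(): hands the job in, once; it reports no verdict.
The state is a dict: "time": time; "joint_pos": joint angles; "qvel": joint speeds; "joint_torque": joint torques, N m; "tool_pos": TCP position; "ee_rot": TCP orientation; "force": force on the tool from outside, world axes, zero at the start; "wrist_torque": the same for the moment, N m; "gripper_width": finger opening in m.
Only numpy, scipy, OpenCV 4.12 (cv2) and the standard library are available. Lean on these libraries where they do the work, as an engineer would, in place of code of your own. Each camera call takes 0.05 s, during which the arm holds its last target.

## Working session

There is one attempt and no reset: what is moved stays moved. The work goes in short steps, Python scripts to look and compute and a tool call to move; the robot and the scene stay as the last step left them, time stands still between calls to the robot, and variables do not carry over. Pictures are saved under pics/ and viewed, and the job is handed in when it is done.

Besides the shell and the picture viewer there is one more tool, called by a JSON object that holds its "api" and its "payload". move_arm: Moves the arm, as the interface text tells. Its arguments: {"type":"object","properties":{"steps":{"type":"array"},"grip_force":{"type":"number"}},"required":["steps"]}

```bash
mkdir -p pics; ls; python3 - <<'E'
from rig import bot
import cv2,numpy as np
print(bot.get_state())
for n in("top","side","wrist"):
    c=bot.calibration(n); print(n,{k:np.round(v,4).tolist() for k,v in c.items()})
    p,d=bot.read_camera(n); cv2.imwrite(f"pics/{n}0.png",p[:,:,::-1]); np.save(f"pics/{n}0d.npy",d)
    print(d.min(),d.max())
E
```

```text
pics
{'time': 0.0, 'joint_pos': array([-1.41852074e+00,  2.07445597e-01,  1.54294389e+00,  9.67202740e-06,
        1.39351742e+00, -1.50477827e-01]), 'qvel': array([ 0.00102605, -0.00043637, -0.00150343,  0.00241274,  0.00018092,
       -0.00129319]), 'joint_torque': array([-1.26288913e-03, -3.83034003e+01, -2.91597301e+01, -2.06657610e-04,
        1.05841609e-02, -5.47147351e-06]), 'tool_pos': array([ 0.1713242 , -0.54809103,  0.23011601]), 'ee_rot': array([ 0.80565071, -0.59238973, -0.00081559, -0.00082084]), 'force': array([-0.74243513, -0.65812199, -0.9780739 ]), 'wrist_torque': array([-0.00555522,  0.05703251, -0.02129017]), 'gripper_width': 0.0856217578023828}
top {'intrinsics': [[402.0223, 0.0, 284.7373], [0.0, 402.0223, 209.6285], [0.0, 0.0, 1.0]], 'extrinsics': [[0.0038, -1.0, 0.0063, -0.0626], [-0.9901, -0.0047, -0.1405, 0.5364], [0.1405, -0.0057, -0.9901, 1.2178], [0.0, 0.0, 0.0, 1.0]]}
0.0 2.375293
side {'intrinsics': [[492.7904, 0.0, 286.509], [0.0, 492.7904, 210.5121], [0.0, 0.0, 1.0]], 'extrinsics': [[0.9999, -0.0041, -0.0143, -0.5157], [-0.0143, -0.5308, -0.8474, 0.0664], [-0.0041, 0.8475, -0.5308, 1.7612], [0.0, 0.0, 0.0, 1.0]]}
0.0 3.4062932
wrist {'intrinsics': [[322.7796, 0.0, 281.3297], [0.0, 322.7796, 210.2273], [0.0, 0.0, 1.0]], 'T_tool_cam': [[1.0, -0.0008, -0.0006, 0.0003], [0.0009, 0.9604, 0.2786, -0.0727], [0.0004, -0.2786, 0.9604, -0.1419], [0.0, 0.0, 0.0, 1.0]]}
0.0 1.4506462
```

View pics/top0.png

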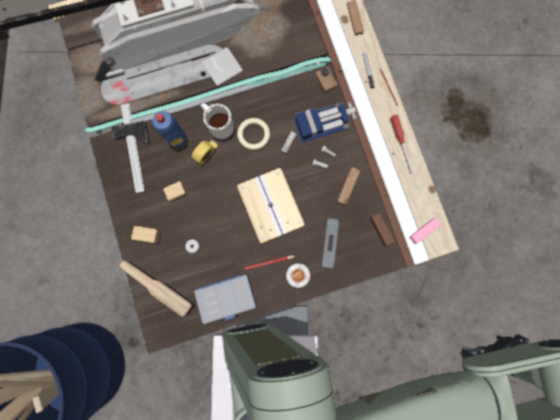

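View pics/side0.png

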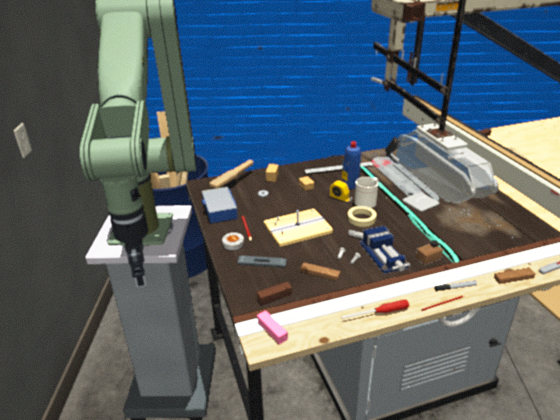

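View pics/wrist0.png

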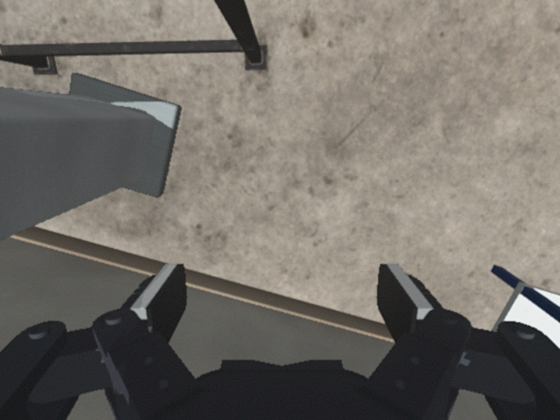

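Top view: the dark brown bar at (382,229) could be the tube, and the redder, longer bar at (349,185) the low packing. Other look-alikes are the brown blocks at (326,78) and (355,17) and the pink bar at (426,230). The pale blocks are at (174,190) and (145,235), the strap at (331,243), the washer at (192,246), and the tape ring at (253,133) is not wanted. I'll crop and measure these.

```bash
cat > h.py <<'E'
import numpy as np,cv2
from rig import bot
from scipy.spatial.transform import Rotation as R
def cam(n,st=None):
    c=bot.calibration(n); K=c['intrinsics']
    if n=='wrist':
        T=np.eye(4);T[:3,:3]=R.from_quat(st['ee_rot']).as_matrix();T[:3,3]=st['tool_pos']
        M=T@c['T_tool_cam']
    else: M=np.linalg.inv(c['extrinsics'])
    return K,M
def ray(K,M,uv,z):
    uv=np.atleast_2d(np.asarray(uv,float))
    d=np.c_[(uv[:,0]-K[0,2])/K[0,0],(uv[:,1]-K[1,2])/K[1,1],np.ones(len(uv))]@M[:3,:3].T
    o=M[:3,3]; return o+d*((z-o[2])/d[:,2])[:,None]
def cloud(K,M,d):
    v,u=np.indices(d.shape); 
    P=np.stack([(u-K[0,2])/K[0,0]*d,(v-K[1,2])/K[1,1]*d,d],-1)@M[:3,:3].T+M[:3,3]; P[d==0]=np.nan
    return P
def yaw(): 
    st=bot.get_state();m=R.from_quat(st['ee_rot']).as_matrix(); return st,m,np.arctan2(m[1,0],m[0,0])
E
python3 - <<'E'
import cv2,numpy as np
from h import *
a=cv2.imread('pics/top0.png');b=cv2.imread('pics/side0.png')
cv2.imwrite('pics/c1.png',cv2.resize(a[120:270,120:320],None,fx=4,fy=4,interpolation=2))
cv2.imwrite('pics/c2.png',cv2.resize(a[130:280,270:450],None,fx=4,fy=4,interpolation=2))
cv2.imwrite('pics/c3.png',cv2.resize(b[150:350,190:370],None,fx=3,fy=3,interpolation=2))
K,M=cam('top');P=cloud(K,M,np.load('pics/top0d.npy'))
for n,(u,v) in dict(brown=(382,229),red=(349,185),p1=(174,190),p2=(145,235),strap=(331,228),washer=(187,246),board=(255,195),pink=(426,230),b3=(326,78)).items(): print(n,P[v,u].round(4), P[v-2:v+3,u-2:u+3,2].mean().round(4))
E
```

```text
brown [ 0.4779 -0.3645  0.031 ] 0.0305
red [ 0.6205 -0.2664  0.0165] 0.019
p1 [0.5982 0.2889 0.0333] nan
p2 [0.4547 0.3679 0.0473] nan
strap [ 0.4827 -0.208   0.0071] 0.0092
washer [0.4234 0.2466 0.0109] 0.006
board [0.5863 0.0346 0.0172] 0.0175
pink [ 0.4754 -0.5022  0.0312] 0.0299
b3 [ 0.9727 -0.1938  0.039 ] 0.0375
```

View pics/c1.png

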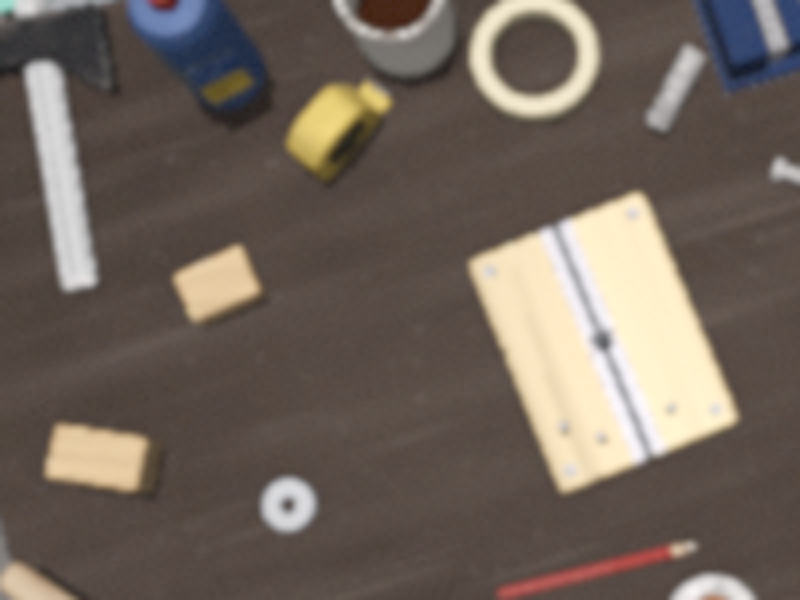

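View pics/c2.png

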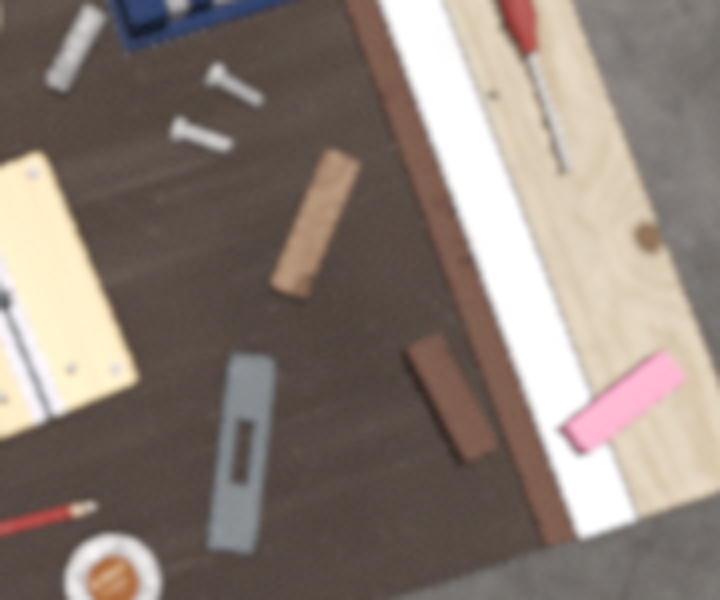

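View pics/c3.png

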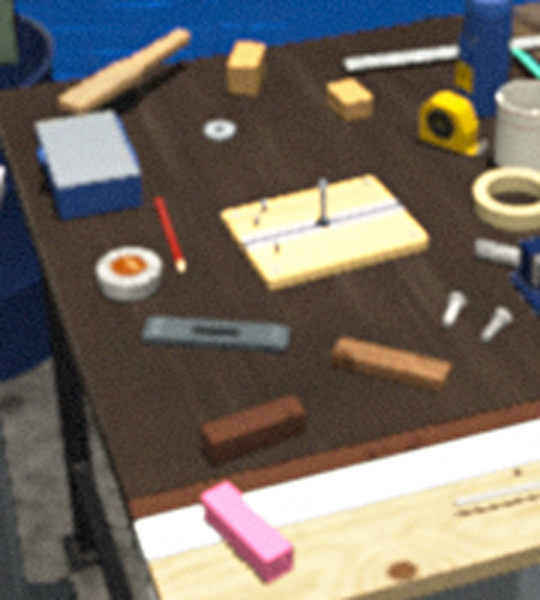

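The choice holds. The tube is the dark brown bar at (382,229), with its top at 31 mm. The 30 mm packing is the block at (174,190), and the tall one (47 mm) is at (145,235). The reddish bar at (349,185) is only 19 mm high, so it is the low packing. The pins show as three dots on the near side of the board. Next I'll measure the poses.

```bash
cat > m1.py <<'E'
from h import *
a=cv2.imread('pics/top0.png');K,M=cam('top')
g=cv2.GaussianBlur(a,(3,3),0)
def obj(name,u,v,z,tol,r=40):
    x0,y0=u-r,v-r
    sub=cv2.resize(g[y0:y0+2*r,x0:x0+2*r],None,fx=4,fy=4,interpolation=cv2.INTER_LINEAR).astype(int)
    s=4*r;c=np.median(sub[s-4:s+5,s-4:s+5].reshape(-1,3),0)
    m=(np.abs(sub-c).max(2)<tol).astype(np.uint8)
    n,l=cv2.connectedComponents(m); m=(l==l[s,s]).astype(np.uint8)
    cs,_=cv2.findContours(m,cv2.RETR_EXTERNAL,cv2.CHAIN_APPROX_NONE)
    p=max(cs,key=cv2.contourArea)[:,0,:]
    p=(p+0.5)/4-0.5+[x0,y0]
    W=ray(K,M,p,z)[:,:2]
    (cx,cy),(w,h),an=cv2.minAreaRect((W*1000).astype(np.float32))
    print(name,'c',round(cx,1),round(cy,1),'size',round(w,1),round(h,1),'ang',round(an,1),[x0,y0])
obj('tube',382,229,.030,22)
obj('pack',174,191,.030,45)
obj('tall',145,235,.046,35)
obj('low',349,185,.018,30)
obj('strap',329,260,.010,30)
obj('washer',187,246,.008,60,15)
obj('board',290,200,.018,60,60)
# stud, pins crops
off=np.array([120,120])
f=lambda q:(np.array(q)+.5)/4-.5+off
print('stud tip',ray(K,M,f((601,338)),.079)); 
for q in((564,428),(602,438),(671,408)): print('pin',ray(K,M,f(q),.030).round(4))
for q in((490,270),(632,213),(714,408),(570,468)): print('screw',ray(K,M,f(q),.018).round(4))
E
python3 m1.py
```

```text
tube c 479.5 -368.0 size 100.0 28.2 ang 26.2 [342, 189]
pack c 598.0 291.0 size 39.2 55.0 ang 24.3 [134, 151]
tall c 458.7 373.3 size 67.8 37.9 ang 80.8 [105, 195]
low c 619.7 -263.9 size 27.7 119.3 ang 66.0 [309, 145]
strap c 435.7 -204.3 size 35.3 151.6 ang 82.7 [289, 220]
washer c 424.5 232.8 size 41.8 40.9 ang 2.0 [172, 231]
board c 555.5 -14.3 size 199.9 148.8 ang 22.7 [230, 140]
stud tip [[ 0.54744273 -0.01504134  0.079     ]]
pin [[0.4838 0.0148 0.03  ]]
pin [[ 0.4761 -0.015   0.03  ]]
pin [[ 0.4999 -0.0688  0.03  ]]
screw [[0.6115 0.0761 0.018 ]]
screw [[ 0.6588 -0.0371  0.018 ]]
screw [[ 0.5014 -0.1029  0.018 ]]
screw [[0.4535 0.0103 0.018 ]]
```

Sizes match (100x28, 39x55, 200x149 mm). The board centre is about (0.5555, -0.0143) with a yaw of 22.7°. The tube is at (0.4795, -0.368) with its long axis at 26.2°. I'll move to hover over the tube.

{"api": "move_arm", "payload": {"steps": [{"gripper":0.085,"dx":-0.0067,"dy":-0.029,"dz":0.006},{"dx":-0.0067,"dy":-0.029,"dz":0.006},{"dx":-0.0067,"dy":-0.029,"dz":0.006},{"dx":-0.0067,"dy":-0.029,"dz":0.006},{"dx":-0.0067,"dy":-0.029,"dz":0.006},{"dx":-0.0067,"dy":-0.029,"dz":0.006},{"dx":-0.0067,"dy":-0.029,"dz":0.006},{"dx":-0.0067,"dy":-0.029,"dz":0.006},{"dx":-0.0067,"dy":-0.029,"dz":0.006},{"dx":-0.0067,"dy":-0.029,"dz":0.006},{"dx":-0.0067,"dy":-0.029,"dz":0.006},{"dx":-0.0067,"dy":-0.029,"dz":0.006}]}}

```text
invalid input at $.steps[0]: expected keys gripper, dx, dy, dz, ax, ay, az
```

{"api": "move_arm", "payload": {"steps": [{"az":-0.077,"dz":0.01},{"az":-0.077,"dz":0.01},{"dz":0},{"dz":0}]}}

```text
invalid input at $.steps[0]: expected keys gripper, dx, dy, dz, ax, ay, az
```

```bash
cat >> h.py <<'E'
def shot(n,name):
    st,m,y=yaw(); p,d=bot.read_camera(n)
    b=p[:,:,::-1].copy(); cv2.imwrite(f'pics/{name}.png',b); np.save(f'pics/{name}d.npy',d)
    K,M=cam(n,st); return st,b,d,K,M
def obj(b,K,M,name,u,v,z,tol,hw=4):
    g=cv2.GaussianBlur(b,(3,3),0).astype(int)
    c=np.median(g[v-hw:v+hw+1,u-hw:u+hw+1].reshape(-1,3),0)
    m=(np.abs(g-c).max(2)<tol).astype(np.uint8)
    n,l=cv2.connectedComponents(m); m=(l==l[v,u]).astype(np.uint8)
    cs,_=cv2.findContours(m,cv2.RETR_EXTERNAL,cv2.CHAIN_APPROX_NONE)
    p=max(cs,key=cv2.contourArea)[:,0,:]
    W=ray(K,M,p,z)[:,:2]
    (cx,cy),(w,h),an=cv2.minAreaRect((W*1000).astype(np.float32))
    print(name,'c',round(cx,1),round(cy,1),'size',round(w,1),round(h,1),'ang',round(an,1),'px',p.min(0),p.max(0))
    return cx/1000,cy/1000
def go(x,y,z,yawdeg):
    st,m,yw=yaw(); d=np.array([x,y,z])-st['tool_pos']; t=m.T@d
    dy=(np.radians(yawdeg)-yw+np.pi)%(2*np.pi)-np.pi
    print('t',round(st['time'],2),'pos',st['tool_pos'].round(4),'yaw',np.degrees(yw).round(2),'tilt',np.degrees(np.arccos(-m[2,2])).round(2),'grip',round(st['gripper_width'],4),'F',st['force'].round(1),'j6',st['joint_pos'][5].round(2))
    print('GO dx,dy,dz',t.round(4),'az',round(-dy,4))
E
python3 - <<'E'
from h import *
st,b,d,K,M=shot('wrist','w1'); P=cloud(K,M,d)
go(.4795,-.368,.008,-63.8)
u,v=(lambda q:(q[:2]/q[2]))(K@(np.linalg.inv(M)@[.4795,-.368,.03,1])[:3]); print(u,v)
print(P[int(v),int(u)])
obj(b,K,M,'tube',int(u),int(v),.03,25)
E
```

```text
t 0.2 pos [ 0.1714 -0.5484  0.2305] yaw -72.65 tilt 0.08 grip 0.085 F [ 0.2 -0.   0. ] j6 -0.15
GO dx,dy,dz [-0.08   -0.3478  0.2227] az -0.1545
178.77906250513973 -249.70002564356668
[-0.07148289 -0.20275149 -0.86844175]
tube c 177.1 -572.7 size 357.0 610.9 ang 17.3 px [0 0] [559 330]
```

View pics/w1.png

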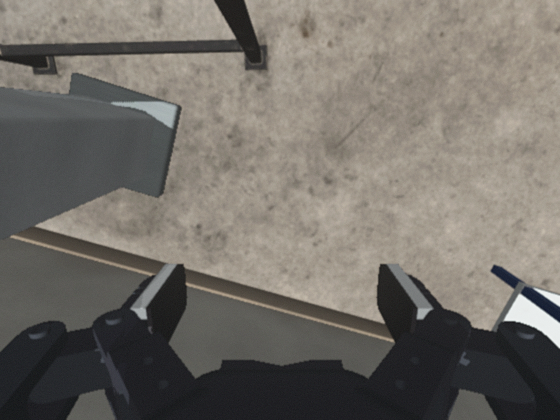

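The arm did not move, because every row needs all seven keys. I'll send the moves again in full.

{"api": "move_arm", "payload": {"steps": [{"gripper":0.085,"dx":-0.0067,"dy":-0.029,"dz":0.006,"ax":0,"ay":0,"az":0},{"gripper":0.085,"dx":-0.0067,"dy":-0.029,"dz":0.006,"ax":0,"ay":0,"az":0},{"gripper":0.085,"dx":-0.0067,"dy":-0.029,"dz":0.006,"ax":0,"ay":0,"az":0},{"gripper":0.085,"dx":-0.0067,"dy":-0.029,"dz":0.006,"ax":0,"ay":0,"az":0},{"gripper":0.085,"dx":-0.0067,"dy":-0.029,"dz":0.006,"ax":0,"ay":0,"az":0},{"gripper":0.085,"dx":-0.0067,"dy":-0.029,"dz":0.006,"ax":0,"ay":0,"az":0},{"gripper":0.085,"dx":-0.0067,"dy":-0.029,"dz":0.006,"ax":0,"ay":0,"az":0},{"gripper":0.085,"dx":-0.0067,"dy":-0.029,"dz":0.006,"ax":0,"ay":0,"az":0},{"gripper":0.085,"dx":-0.0067,"dy":-0.029,"dz":0.006,"ax":0,"ay":0,"az":0},{"gripper":0.085,"dx":-0.0067,"dy":-0.029,"dz":0.006,"ax":0,"ay":0,"az":0},{"gripper":0.085,"dx":-0.0067,"dy":-0.029,"dz":0.006,"ax":0,"ay":0,"az":0},{"gripper":0.085,"dx":-0.0067,"dy":-0.029,"dz":0.006,"ax":0,"ay":0,"az":0}]}}

```text
time: 1.2
tool_pos: [0.4807, -0.3673, 0.1588]
ee_rot: [0.806, -0.592, -0.0, -0.0]
force: [-0.2, 0.6, 0.0]
gripper_width: 0.0851
```

{"api": "move_arm", "payload": {"steps": [{"gripper":0.085,"dx":0,"dy":0,"dz":0.01,"ax":0,"ay":0,"az":-0.077},{"gripper":0.085,"dx":0,"dy":0,"dz":0.01,"ax":0,"ay":0,"az":-0.077},{"gripper":0.085,"dx":0,"dy":0,"dz":0,"ax":0,"ay":0,"az":0},{"gripper":0.085,"dx":0,"dy":0,"dz":0,"ax":0,"ay":0,"az":0}]}}

```text
time: 1.53
tool_pos: [0.4792, -0.3677, 0.1383]
ee_rot: [0.848, -0.529, -0.001, -0.0]
force: [-0.5, 0.3, -0.4]
gripper_width: 0.0851
```

```bash
cat >> h.py <<'E'
def proj(K,M,p):
    q=K@(np.linalg.inv(M)@[*p,1])[:3]; return (q[:2]/q[2]).round().astype(int)
E
python3 - <<'E'
from h import *
st,b,d,K,M=shot('wrist','w2'); P=cloud(K,M,d)
go(.4795,-.368,.008,-63.8)
u,v=proj(K,M,[.4795,-.368,.03]);print(u,v,P[v,u])
obj(b,K,M,'tube',u,v,.03,25)
E
```

```text
t 1.58 pos [ 0.4794 -0.3683  0.1392] yaw -63.95 tilt 0.03 grip 0.0853 F [ 0.4 -0.7 -0.1] j6 0.32
GO dx,dy,dz [-0.0002 -0.0002  0.1312] az -0.0026
282 210 [ 0.47951099 -0.36825845  0.0294864 ]
tube c 470.2 -393.4 size 341.7 507.6 ang 15.4 px [0 0] [559 419]
```

View pics/w2.png

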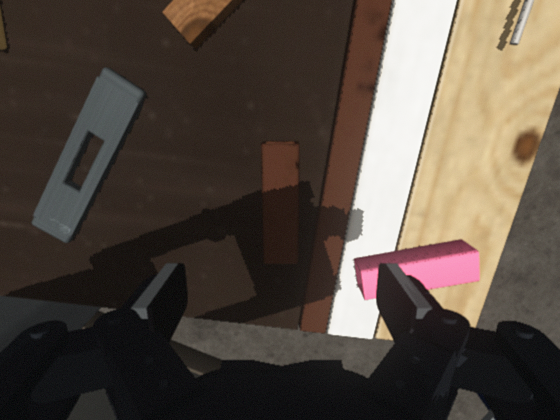

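The wrist view is centred on the tube at (280,203), lined up with the jaws. The brown rail is at (318,200), the white strip at (380,100) and the pink bar at (420,268), all on the right. I need the rail's height, because a finger may come down there.

```bash
python3 - <<'E'
from h import *
b=cv2.imread('pics/w2.png');d=np.load('pics/w2d.npy');st=bot.get_state();K,M=cam('wrist',st);P=cloud(K,M,d)
for u,v in((280,203),(306,203),(314,203),(322,203),(332,203),(340,200),(350,190),(370,200),(365,280),(240,150)): print((u,v),P[v,u].round(3),b[v,u])
m=np.isfinite(P[...,2])&(np.abs(P[...,2]-.03)<.006); m[:, 330:]=0; m[:130]=0;m[275:]=0; m[:, :240]=0
q=P[m][:,:2]*1000; print(len(q),cv2.minAreaRect(q.astype(np.float32)))
R_=st and None
E
```

```text
(280, 203) [ 0.485 -0.365  0.03 ] [21 26 43]
(306, 203) [ 0.487 -0.39  -0.001] [18 24 29]
(314, 203) [ 0.491 -0.396  0.001] [39 48 55]
(322, 203) [ 0.493 -0.403 -0.002] [40 52 79]
(332, 203) [ 0.498 -0.411 -0.   ] [49 64 96]
(340, 200) [ 0.503 -0.415  0.001] [48 63 95]
(350, 190) [ 0.515 -0.419  0.001] [ 54  68 100]
(370, 200) [ 0.515 -0.44  -0.   ] [237 241 242]
(365, 280) [ 0.455 -0.461  0.03 ] [192 153 249]
(240, 150) [ 0.504 -0.317 -0.   ] [29 38 49]
4420 ((481.59307861328125, -366.684814453125), (100.01143646240234, 30.043867111206055), 26.254070281982422)
```

The rail is flush (z about 0). The depth rectangle for the tube is 100.0 x 30.0 mm at (0.4816, -0.3667), long axis 26.25°. I'll descend and grip.

{"api": "move_arm", "payload": {"steps": [{"gripper":0.06,"dx":-0.0003,"dy":-0.001,"dz":0.025,"ax":0,"ay":0,"az":0},{"gripper":0.06,"dx":-0.0003,"dy":-0.001,"dz":0.025,"ax":0,"ay":0,"az":0},{"gripper":0.06,"dx":0,"dy":0,"dz":0.025,"ax":0,"ay":0,"az":0},{"gripper":0.06,"dx":0,"dy":0,"dz":0.025,"ax":0,"ay":0,"az":0},{"gripper":0.06,"dx":0,"dy":0,"dz":0.02,"ax":0,"ay":0,"az":0},{"gripper":0.06,"dx":0,"dy":0,"dz":0.01,"ax":0,"ay":0,"az":0},{"gripper":0.06,"dx":0,"dy":0,"dz":0,"ax":0,"ay":0,"az":0},{"gripper":0.02,"dx":0,"dy":0,"dz":0,"ax":0,"ay":0,"az":0},{"gripper":0.02,"dx":0,"dy":0,"dz":0,"ax":0,"ay":0,"az":0},{"gripper":0.02,"dx":0,"dy":0,"dz":0,"ax":0,"ay":0,"az":0},{"gripper":0.02,"dx":0,"dy":0,"dz":0,"ax":0,"ay":0,"az":0},{"gripper":0.02,"dx":0,"dy":0,"dz":0,"ax":0,"ay":0,"az":0}], "grip_force": 60}}

```text
time: 2.58
tool_pos: [0.4826, -0.3684, 0.0117]
ee_rot: [0.849, -0.529, 0.002, 0.001]
force: [-0.2, -0.6, 6.2]
gripper_width: 0.0283
```

```bash
python3 - <<'E'
from h import *
go(.4816,-.3667,.008,-63.8)
E
```

```text
t 2.58 pos [ 0.4826 -0.3684  0.0117] yaw -63.83 tilt 0.26 grip 0.0283 F [-0.2 -0.6  6.2] j6 0.32
GO dx,dy,dz [-0.002   0.0001  0.0037] az -0.0006
```

The grip is on at 28 mm. I'll lift, then turn to the board's yaw.

{"api": "move_arm", "payload": {"steps": [{"gripper":0.02,"dx":0,"dy":0,"dz":-0.02,"ax":0,"ay":0,"az":0},{"gripper":0.02,"dx":0,"dy":0,"dz":-0.035,"ax":0,"ay":0,"az":0},{"gripper":0.02,"dx":0,"dy":0,"dz":-0.03,"ax":0,"ay":0,"az":-0.12},{"gripper":0.02,"dx":0,"dy":0,"dz":-0.03,"ax":0,"ay":0,"az":-0.12},{"gripper":0.02,"dx":0,"dy":0,"dz":-0.025,"ax":0,"ay":0,"az":-0.12},{"gripper":0.02,"dx":0,"dy":0,"dz":0,"ax":0,"ay":0,"az":-0.12},{"gripper":0.02,"dx":0,"dy":0,"dz":0,"ax":0,"ay":0,"az":-0.12},{"gripper":0.02,"dx":0,"dy":0,"dz":0,"ax":0,"ay":0,"az":-0.12},{"gripper":0.02,"dx":0,"dy":0,"dz":0,"ax":0,"ay":0,"az":-0.12},{"gripper":0.02,"dx":0,"dy":0,"dz":0,"ax":0,"ay":0,"az":-0.12},{"gripper":0.02,"dx":0,"dy":0,"dz":0,"ax":0,"ay":0,"az":-0.12},{"gripper":0.02,"dx":0,"dy":0,"dz":0,"ax":0,"ay":0,"az":-0.12}]}}

```text
time: 3.58
tool_pos: [0.4807, -0.3664, 0.1488]
ee_rot: [0.999, 0.046, -0.0, -0.0]
force: [0.3, -0.1, -3.3]
gripper_width: 0.0286
```

{"api": "move_arm", "payload": {"steps": [{"gripper":0.02,"dx":0,"dy":0,"dz":0,"ax":0,"ay":0,"az":-0.12},{"gripper":0.02,"dx":0,"dy":0,"dz":0,"ax":0,"ay":0,"az":-0.12},{"gripper":0.02,"dx":0,"dy":0,"dz":0,"ax":0,"ay":0,"az":-0.07},{"gripper":0.02,"dx":0.015,"dy":-0.026,"dz":0,"ax":0,"ay":0,"az":0},{"gripper":0.02,"dx":0.015,"dy":-0.03,"dz":0,"ax":0,"ay":0,"az":0},{"gripper":0.02,"dx":0.015,"dy":-0.03,"dz":0,"ax":0,"ay":0,"az":0},{"gripper":0.02,"dx":0.015,"dy":-0.03,"dz":0,"ax":0,"ay":0,"az":0},{"gripper":0.02,"dx":0.015,"dy":-0.03,"dz":0,"ax":0,"ay":0,"az":0},{"gripper":0.02,"dx":0.015,"dy":-0.03,"dz":0,"ax":0,"ay":0,"az":0},{"gripper":0.02,"dx":0.015,"dy":-0.03,"dz":0,"ax":0,"ay":0,"az":0},{"gripper":0.02,"dx":0.015,"dy":-0.03,"dz":0,"ax":0,"ay":0,"az":0},{"gripper":0.02,"dx":0.015,"dy":-0.03,"dz":0,"ax":0,"ay":0,"az":0}]}}

```text
time: 4.58
tool_pos: [0.5025, -0.0677, 0.1491]
ee_rot: [0.98, 0.197, -0.0, -0.0]
force: [0.6, 1.5, -1.8]
gripper_width: 0.0286
```

{"api": "move_arm", "payload": {"steps": [{"gripper":0.02,"dx":0.015,"dy":-0.03,"dz":0,"ax":0,"ay":0,"az":0},{"gripper":0.02,"dx":0,"dy":0,"dz":0,"ax":0,"ay":0,"az":0},{"gripper":0.02,"dx":0,"dy":0,"dz":0,"ax":0,"ay":0,"az":0}]}}

```text
time: 4.83
tool_pos: [0.5048, -0.0342, 0.149]
ee_rot: [0.98, 0.199, -0.0, -0.0]
force: [0.6, -0.5, -1.5]
gripper_width: 0.029
```

```bash
python3 - <<'E'
from h import *
st,b,d,K,M=shot('wrist','w3')
go(.512,-.0357,.15,22.7)
for p in [(.5555,-.0143,.079),(.5555,-.0143,.026)]: print(proj(K,M,p))
E
```

```text
t 4.88 pos [ 0.505  -0.0354  0.1491] yaw 22.8 tilt 0.04 grip 0.029 F [-0.1  0.  -3. ] j6 -0.64
GO dx,dy,dz [ 0.0063  0.003  -0.0009] az 0.0018
[357 225]
[343 205]
```

View pics/w3.png

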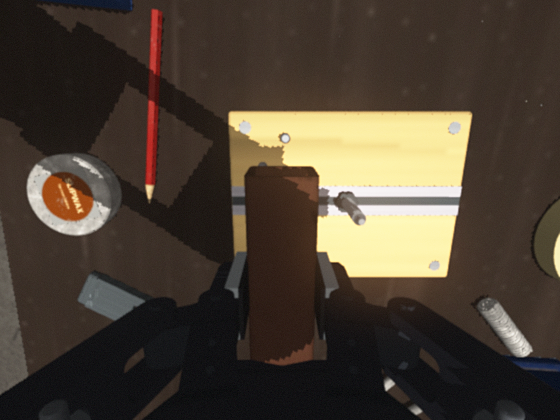

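The wrist view shows the tube held squarely. The end pin is at (284,138), one side pin at (263,166), the stud tip at (361,220), its foot at (345,205), and the screws at the corners. I'll measure these.

```bash
python3 - <<'E'
from h import *
b=cv2.imread('pics/w3.png')
cv2.imwrite('pics/w3c.png',cv2.resize(b[95:255,220:400],None,fx=4,fy=4,interpolation=cv2.INTER_CUBIC))
E
```

```text
(no output)
```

View pics/w3c.png

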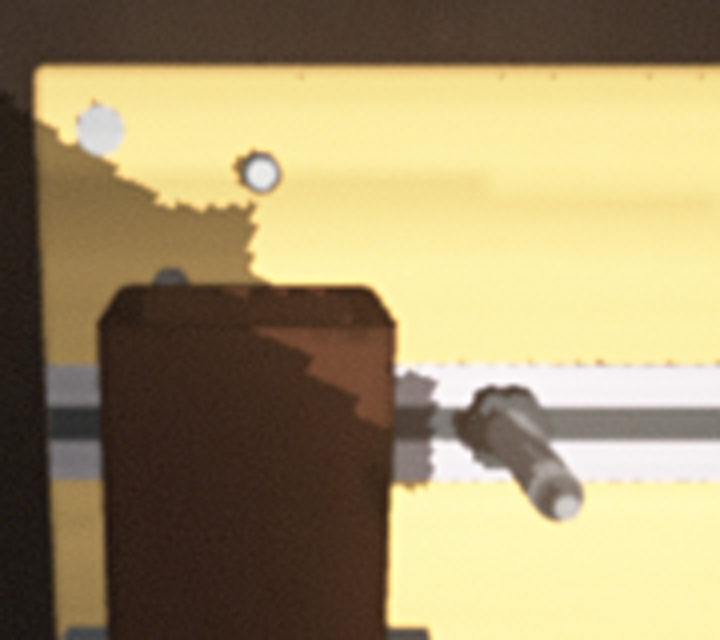

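```bash
python3 - <<'E'
from h import *
st,m,yw=yaw();K,M=cam('wrist',st)
tip=ray(K,M,(361.3,220.5),.079)[0];pin=ray(K,M,(285,138),.032)[0]
s=ray(K,M,[(245,127.2),(454,128),(434,265)],.018)
print('stud',tip,'pin',pin);print(s); print('screw sizes',np.linalg.norm(s[0]-s[1]),np.linalg.norm(s[1]-s[2]),'mid?',np.degrees(np.arctan2(*(s[1]-s[0])[[1,0]])))
b=np.radians(22.7);B=np.array([[np.cos(b),np.sin(b)],[-np.sin(b),np.cos(b)]])
print('pin in board',B@(pin-tip)[:2])
for q in s: print('screw in board',B@(q-tip)[:2])
print('track y line', [B@(ray(K,M,(u,v),.018)[0]-tip)[:2] for u,v in((440,186.5),(440,215.5),(440,201))])
print('tcp in board',B@(st['tool_pos']-tip)[:2])
# tube top at
b_=cv2.imread('pics/w3.png')
for z in (.16,): print(ray(K,M,[(246.5,175.5),(318,175.5)],z))
d=np.load('pics/w3d.npy');P=cloud(K,M,d)
mm=np.zeros(d.shape,bool);mm[180:345,249:316]=1;q=P[mm];print('tube top z',np.nanmedian(q[:,2]))
E
```

```text
stud [ 0.55705288 -0.0119922   0.079     ] pin [0.48838353 0.01640977 0.032     ]
[[ 0.45524987  0.01095548  0.018     ]
 [ 0.61349681  0.07663189  0.018     ]
 [ 0.66087748 -0.0368651   0.018     ]]
screw sizes 0.17133441995077547 0.12298981635843233 mid? 22.539665839152356
pin in board [-0.0523896   0.05270181]
screw in board [-0.0850615  0.0604565]
screw in board [0.08627225 0.05997705]
screw in board [ 0.08618355 -0.06301274]
track y line [array([0.08153222, 0.01108026]), array([ 0.0851338 , -0.01506698]), array([ 0.08330976, -0.00182455])]
tcp in board [-0.0570329 -0.0015467]
[[0.47537845 0.00328124 0.16      ]
 [0.50240025 0.01461671 0.16      ]]
tube top z 0.16671665909505218
```

The board frame checks out: screws at ±86, ±61.5 mm and the end pin at about (-52, 53) mm. The board centre comes to about (0.5575, -0.0127). I'll set the tube down about 3 mm clear of the pins and then slide it against them.

{"api": "move_arm", "payload": {"steps": [{"gripper":0.02,"dx":0.0056,"dy":0.0016,"dz":0.01,"ax":0,"ay":0,"az":0},{"gripper":0.02,"dx":0.0056,"dy":0.0016,"dz":0.02,"ax":0,"ay":0,"az":0},{"gripper":0.02,"dx":0,"dy":0,"dz":0.025,"ax":0,"ay":0,"az":0},{"gripper":0.02,"dx":0,"dy":0,"dz":0.025,"ax":0,"ay":0,"az":0},{"gripper":0.02,"dx":0,"dy":0,"dz":0.02,"ax":0,"ay":0,"az":0},{"gripper":0.02,"dx":0,"dy":0,"dz":0.01,"ax":0,"ay":0,"az":0},{"gripper":0.02,"dx":0,"dy":0,"dz":0.005,"ax":0,"ay":0,"az":0},{"gripper":0.02,"dx":0,"dy":0,"dz":0.0,"ax":0,"ay":0,"az":0},{"gripper":0.02,"dx":0,"dy":0,"dz":0,"ax":0,"ay":0,"az":0}]}}

```text
time: 5.63
tool_pos: [0.5178, -0.0353, 0.0348]
ee_rot: [0.981, 0.196, 0.001, 0.0]
force: [0.2, -0.4, -2.1]
gripper_width: 0.0286
```

```bash
python3 - <<'E'
from h import *
st,b,d,K,M=shot('wrist','w4')
go(.5163,-.0334,.03,22.6)
E
```

```text
t 5.68 pos [ 0.5184 -0.0353  0.0355] yaw 22.66 tilt 0.17 grip 0.0286 F [-0.5 -0.  -1.9] j6 -0.63
GO dx,dy,dz [-0.0012 -0.0026  0.0054] az 0.001
```

View pics/w4.png

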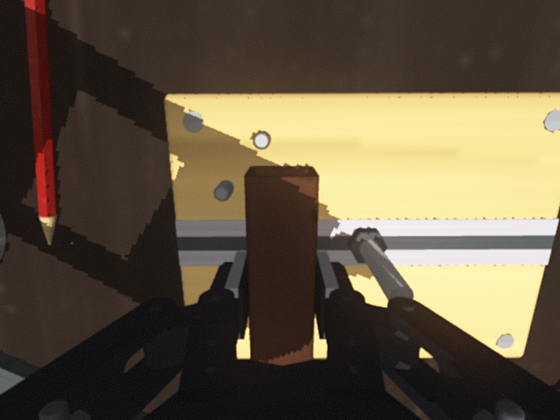

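The side pin at (224,190) and end pin at (261,140) are both clear of the tube, whose left edge is at 246 and front at v=168. I'll lower the last 5 mm.

{"api": "move_arm", "payload": {"steps": [{"gripper":0.02,"dx":0,"dy":0,"dz":0.003,"ax":0,"ay":0,"az":0},{"gripper":0.02,"dx":0,"dy":0,"dz":0.002,"ax":0,"ay":0,"az":0},{"gripper":0.02,"dx":0,"dy":0,"dz":0.0005,"ax":0,"ay":0,"az":0},{"gripper":0.02,"dx":0,"dy":0,"dz":0,"ax":0,"ay":0,"az":0}]}}

```text
time: 6.02
tool_pos: [0.5196, -0.0353, 0.0326]
ee_rot: [0.98, 0.197, 0.003, 0.001]
force: [-6.1, -0.5, 14.0]
gripper_width: 0.0288
```

{"api": "move_arm", "payload": {"steps": [{"gripper":0.02,"dx":-0.002,"dy":-0.0015,"dz":0,"ax":0,"ay":0,"az":0},{"gripper":0.02,"dx":-0.001,"dy":-0.0015,"dz":0,"ax":0,"ay":0,"az":0},{"gripper":0.02,"dx":0,"dy":0,"dz":0,"ax":0,"ay":0,"az":0}]}}

```text
time: 6.27
tool_pos: [0.514, -0.0332, 0.0301]
ee_rot: [0.98, 0.197, 0.001, 0.001]
force: [0.0, -0.5, 0.3]
gripper_width: 0.0287
```

```bash
python3 - <<'E'
from h import *
st,b,d,K,M=shot('wrist','w5')
go(.5125,-.031,.03,22.6)
E
```

```text
t 6.32 pos [ 0.5136 -0.0331  0.0297] yaw 22.7 tilt 0.1 grip 0.0283 F [-3.1 -0.6  6.2] j6 -0.63
GO dx,dy,dz [-0.0002 -0.0024 -0.0003] az 0.0017
```

View pics/w5.png

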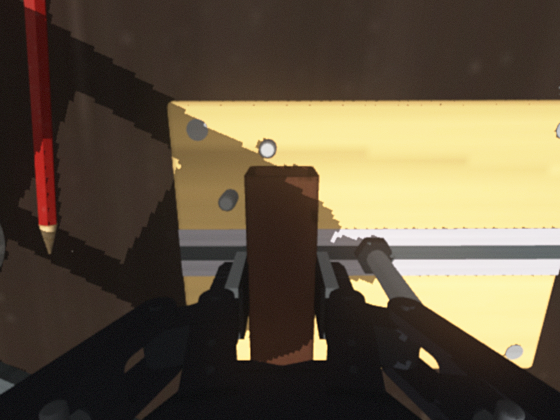

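The tube is seated with z at 0.030. I'll push a little further towards the pins and watch the force.

{"api": "move_arm", "payload": {"steps": [{"gripper":0.02,"dx":-0.001,"dy":0,"dz":0,"ax":0,"ay":0,"az":0},{"gripper":0.02,"dx":-0.001,"dy":0,"dz":0,"ax":0,"ay":0,"az":0},{"gripper":0.02,"dx":0,"dy":-0.001,"dz":0,"ax":0,"ay":0,"az":0},{"gripper":0.02,"dx":0,"dy":0,"dz":0,"ax":0,"ay":0,"az":0}]}}

```text
time: 6.65
tool_pos: [0.5125, -0.0334, 0.0297]
ee_rot: [0.98, 0.197, 0.002, 0.001]
force: [2.8, -1.4, 4.9]
gripper_width: 0.0283
```

```bash
python3 - <<'E'
from h import *
st,b,d,K,M=shot('wrist','w6')
go(.5125,-.031,.03,22.6)
P=cloud(K,M,d);s,m,y=yaw()
q=P.reshape(-1,3)-s['tool_pos']; q=q@m
z=P.reshape(-1,3)[:,2]; k=(np.abs(z-.048)<.004)&(np.abs(q[:,0])<.02)&(np.abs(q[:,1])<.07)
print('tube in tool x',np.percentile(q[k,0],[.5,99.5]),'y',np.percentile(q[k,1],[.5,99.5]),np.median(z[k]))
cv2.imwrite('pics/w6c.png',cv2.resize(b[120:280,160:420],None,fx=3,fy=3,interpolation=2))
E
```

```text
t 6.7 pos [ 0.5124 -0.0334  0.0297] yaw 22.7 tilt 0.2 grip 0.0287 F [ 2.9 -1.6  4.9] j6 -0.63
GO dx,dy,dz [ 0.001  -0.0022 -0.0004] az 0.0017
tube in tool x [-0.01566379  0.01695761] y [-0.0478053   0.03907146] 0.047278936873552196
```

View pics/w6c.png

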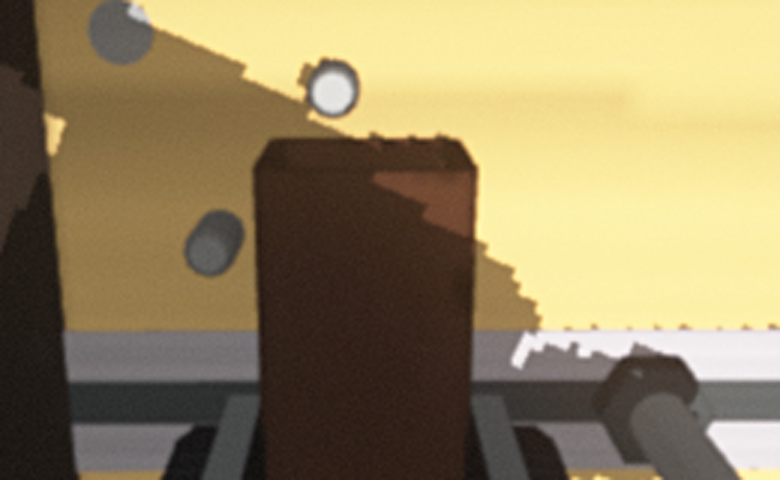

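```bash
python3 - <<'E'
from h import *
s,m,y=yaw();K,M=cam('wrist',s)
for n,p,z in(('end',(271,150),.032),('side',(230.7,203.3),.032),('tubeL',(246.3,180),.048),('tubeR',(318,180),.048),('front top',(281,176.5),.048)):
    print(n,((ray(K,M,p,z)[0]-s['tool_pos'])@m).round(4))
E
```

```text
end [-0.0025 -0.0567 -0.0025]
side [-0.0207 -0.0332 -0.0025]
tubeL [-0.0116 -0.0468 -0.0185]
tubeR [ 0.0162 -0.0467 -0.0184]
front top [ 0.0018 -0.0481 -0.0185]
```

I estimate a gap of 3–4 mm to both pins, so I'll push on gently.

{"api": "move_arm", "payload": {"steps": [{"gripper":0.02,"dx":-0.001,"dy":-0.001,"dz":0,"ax":0,"ay":0,"az":0},{"gripper":0.02,"dx":-0.001,"dy":-0.001,"dz":0,"ax":0,"ay":0,"az":0},{"gripper":0.02,"dx":0,"dy":-0.001,"dz":0,"ax":0,"ay":0,"az":0},{"gripper":0.02,"dx":0,"dy":0,"dz":0,"ax":0,"ay":0,"az":0}]}}

```text
time: 7.03
tool_pos: [0.5091, -0.0318, 0.0297]
ee_rot: [0.98, 0.197, 0.001, 0.001]
force: [2.7, -2.7, 7.4]
gripper_width: 0.0287
```

```bash
python3 - <<'E'
from h import *
go(.5125,-.031,.03,22.6)
E
```

```text
t 7.03 pos [ 0.5091 -0.0318  0.0297] yaw 22.7 tilt 0.18 grip 0.0287 F [ 2.7 -2.7  7.4] j6 -0.63
GO dx,dy,dz [ 0.0035  0.0006 -0.0003] az 0.0017
```

{"api": "move_arm", "payload": {"steps": [{"gripper":0.02,"dx":-0.001,"dy":-0.001,"dz":0,"ax":0,"ay":0,"az":0},{"gripper":0.02,"dx":0,"dy":0,"dz":0,"ax":0,"ay":0,"az":0}]}}

```text
time: 7.2
tool_pos: [0.5078, -0.0311, 0.0297]
ee_rot: [0.98, 0.197, 0.001, 0.001]
force: [2.9, -3.1, 6.2]
gripper_width: 0.0286
```

```bash
python3 - <<'E'
from h import *
st,b,d,K,M=shot('wrist','w7')
go(.5125,-.031,.03,22.6)
cv2.imwrite('pics/w7c.png',cv2.resize(b[120:280,160:420],None,fx=3,fy=3,interpolation=2))
E
```

```text
t 7.25 pos [ 0.5078 -0.0311  0.0297] yaw 22.69 tilt 0.18 grip 0.0285 F [ 2.7 -2.1  6.2] j6 -0.63
GO dx,dy,dz [ 0.0044  0.0017 -0.0003] az 0.0016
```

View pics/w7c.png

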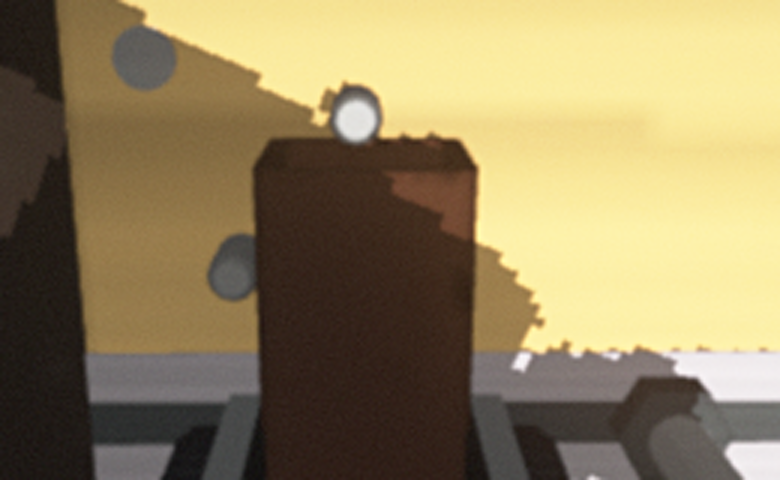

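The tube now touches the end pin (crop 357,118) and the side pin (232,270). I'll release it and rise.

{"api": "move_arm", "payload": {"steps": [{"gripper":0.04,"dx":0,"dy":0,"dz":0,"ax":0,"ay":0,"az":0},{"gripper":0.04,"dx":0,"dy":0,"dz":0,"ax":0,"ay":0,"az":0},{"gripper":0.04,"dx":0,"dy":0,"dz":0,"ax":0,"ay":0,"az":0},{"gripper":0.04,"dx":0,"dy":0,"dz":-0.015,"ax":0,"ay":0,"az":0},{"gripper":0.04,"dx":0,"dy":0,"dz":-0.03,"ax":0,"ay":0,"az":0},{"gripper":0.04,"dx":0,"dy":0,"dz":-0.04,"ax":0,"ay":0,"az":0},{"gripper":0.06,"dx":0,"dy":0,"dz":-0.04,"ax":0,"ay":0,"az":0},{"gripper":0.06,"dx":0,"dy":0,"dz":0,"ax":0,"ay":0,"az":0},{"gripper":0.06,"dx":0,"dy":0,"dz":0,"ax":0,"ay":0,"az":0}]}}

```text
time: 8.0
tool_pos: [0.508, -0.0305, 0.1562]
ee_rot: [0.98, 0.197, 0.002, 0.001]
force: [-0.8, -0.0, -0.3]
gripper_width: 0.06
```

```bash
python3 - <<'E'
from h import *
st,b,d,K,M=shot('wrist','w8')
go(.598,.291,.15,22.6)
E
```

```text
t 8.05 pos [ 0.5061 -0.0301  0.1539] yaw 22.7 tilt 0.01 grip 0.0601 F [-1.1 -0.3 -1.7] j6 -0.63
GO dx,dy,dz [ 0.2087 -0.2608  0.0039] az 0.0018
```

View pics/w8.png

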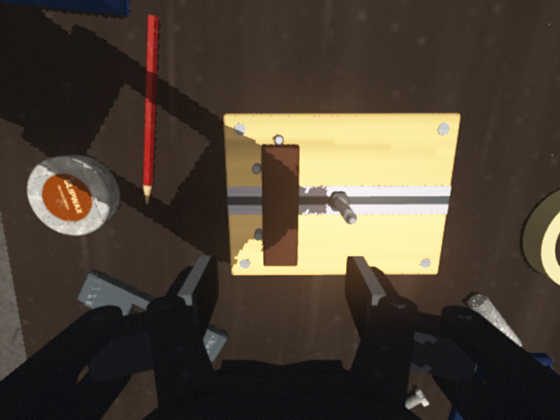

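The tube lies against all three pins, which show at (278,140), (257,169) and (258,234). This view has all the board features, so I'll measure the board and tube from it.

```bash
python3 - <<'E'
from h import *
b=cv2.imread('pics/w8.png');d=np.load('pics/w8d.npy');s,m,y=yaw();K,M=cam('wrist',s);P=cloud(K,M,d)
np.save('M8.npy',M)
cv2.imwrite('pics/w8c.png',cv2.resize(b[105:285,220:370],None,fx=4,fy=4,interpolation=2)[:600])
sc=ray(K,M,[(239,129),(444,129),(425,263),(245,263)],.018)[:,:2]; c=sc.mean(0)
v=(sc[1]-sc[0])+(sc[2]-sc[3]); a=np.arctan2(v[1],v[0]); print('board c',c,'yaw',np.degrees(a))
B=np.array([[np.cos(a),np.sin(a)],[-np.sin(a),np.cos(a)]])
print('screws',((sc-c)@B.T).round(4).tolist())
print('pins',((ray(K,M,[(278,140),(257,168.5),(258,234)],.032)[:,:2]-c)@B.T).round(4).tolist())
print('tip',((ray(K,M,[(350.5,220)],.079)[:,:2]-c)@B.T).round(4).tolist())
k=(np.abs(P[...,2]-.048)<.005);k[:120]=0;k[275:]=0;k[:,:250]=0;k[:,310:]=0
q=(P[k][:,:2]-c)@B.T; print('tube',cv2.minAreaRect((q*1000).astype(np.float32)),np.median(P[k][:,2]))
E
```

```text
board c [ 0.55458712 -0.01059279] yaw 22.650432241655157
screws [[-0.0857, 0.0612], [0.0855, 0.0612], [0.0848, -0.0612], [-0.0845, -0.0612]]
pins [[-0.053, 0.0531], [-0.0703, 0.0302], [-0.0707, -0.0269]]
tip [[-0.0016, 0.001]]
tube ((-51.287437438964844, -1.6625022888183594), (100.62168884277344, 29.78026580810547), 89.9062728881836) 0.044984764852260495
```

View pics/w8c.png

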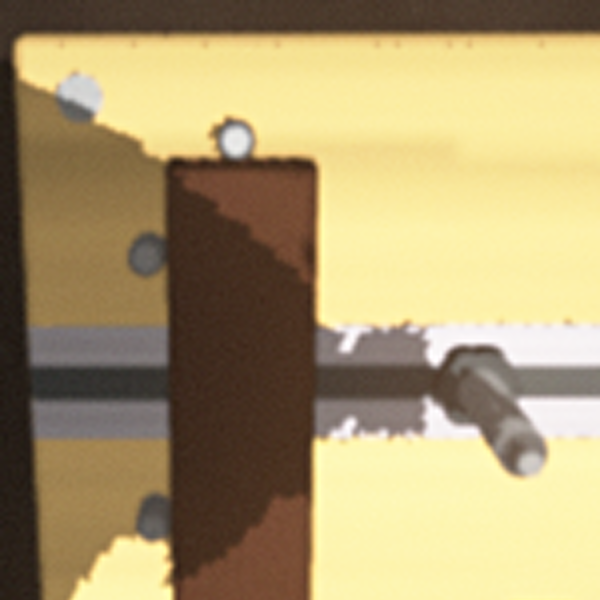

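The tube measures x -51, y -1.7 mm, yaw 0.1° in the board frame, which is well placed. Now to the packing.

{"api": "move_arm", "payload": {"steps": [{"gripper":0.07,"dx":0.0235,"dy":-0.029,"dz":0,"ax":0,"ay":0,"az":0},{"gripper":0.07,"dx":0.0235,"dy":-0.029,"dz":0,"ax":0,"ay":0,"az":0},{"gripper":0.07,"dx":0.0235,"dy":-0.029,"dz":0,"ax":0,"ay":0,"az":0},{"gripper":0.07,"dx":0.0235,"dy":-0.029,"dz":0,"ax":0,"ay":0,"az":0},{"gripper":0.07,"dx":0.0235,"dy":-0.029,"dz":0,"ax":0,"ay":0,"az":0},{"gripper":0.07,"dx":0.0235,"dy":-0.029,"dz":0,"ax":0,"ay":0,"az":0},{"gripper":0.07,"dx":0.0235,"dy":-0.029,"dz":0,"ax":0,"ay":0,"az":0},{"gripper":0.07,"dx":0.0235,"dy":-0.029,"dz":0,"ax":0,"ay":0,"az":0},{"gripper":0.07,"dx":0.0235,"dy":-0.029,"dz":0,"ax":0,"ay":0,"az":0},{"gripper":0.07,"dx":0,"dy":0,"dz":0,"ax":0,"ay":0,"az":0},{"gripper":0.07,"dx":0,"dy":0,"dz":0,"ax":0,"ay":0,"az":0},{"gripper":0.07,"dx":0,"dy":0,"dz":0,"ax":0,"ay":0,"az":0}]}}

```text
time: 9.05
tool_pos: [0.599, 0.2913, 0.1507]
ee_rot: [0.98, 0.197, -0.003, 0.001]
force: [0.7, 0.7, 0.3]
gripper_width: 0.0701
```

```bash
python3 - <<'E'
from h import *
st,b,d,K,M=shot('wrist','w9');P=cloud(K,M,d)
go(.598,.291,.008,24)
u,v=proj(K,M,(.598,.291,.03));print(u,v,P[v,u])
k=(np.abs(P[...,2]-.03)<.006);k=k.astype(np.uint8);n,l=cv2.connectedComponents(k);k=l==l[v,u]
print(cv2.minAreaRect((P[k][:,:2]*1000).astype(np.float32)),np.median(P[k][:,2]))
E
```

```text
t 9.1 pos [0.5994 0.2907 0.1514] yaw 22.66 tilt 0.28 grip 0.0702 F [ 0.9 -0.8  0.2] j6 -0.07
GO dx,dy,dz [-0.0005 -0.0008  0.1434] az -0.0234
279 204 [0.5983792  0.29058185 0.0294778 ]
((599.8987426757812, 293.36700439453125), (39.98351287841797, 55.86249923706055), 26.063600540161133) 0.029296962970647322
```

View pics/w9.png

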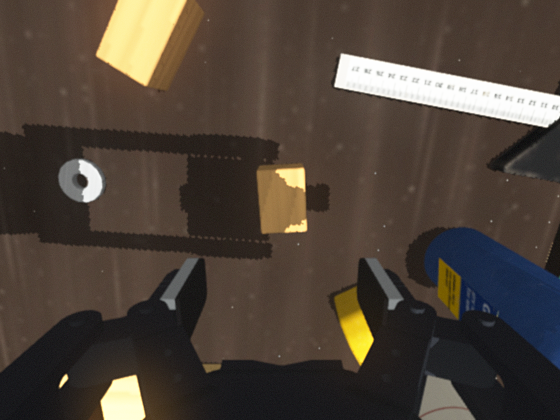

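The packing is confirmed at 40.0 x 55.9 mm with its top at 29.3 mm, centre (0.5999, 0.2934), yaw 26°. I'll descend and grip.

{"api": "move_arm", "payload": {"steps": [{"gripper":0.065,"dx":0.0016,"dy":-0.0022,"dz":0.02,"ax":0,"ay":0,"az":-0.058},{"gripper":0.065,"dx":0,"dy":0,"dz":0.03,"ax":0,"ay":0,"az":0},{"gripper":0.065,"dx":0,"dy":0,"dz":0.03,"ax":0,"ay":0,"az":0},{"gripper":0.065,"dx":0,"dy":0,"dz":0.03,"ax":0,"ay":0,"az":0},{"gripper":0.065,"dx":0,"dy":0,"dz":0.02,"ax":0,"ay":0,"az":0},{"gripper":0.065,"dx":0,"dy":0,"dz":0.01,"ax":0,"ay":0,"az":0},{"gripper":0.065,"dx":0,"dy":0,"dz":0,"ax":0,"ay":0,"az":0},{"gripper":0.03,"dx":0,"dy":0,"dz":0,"ax":0,"ay":0,"az":0},{"gripper":0.03,"dx":0,"dy":0,"dz":0,"ax":0,"ay":0,"az":0},{"gripper":0.03,"dx":0,"dy":0,"dz":0,"ax":0,"ay":0,"az":0},{"gripper":0.03,"dx":0,"dy":0,"dz":0,"ax":0,"ay":0,"az":0},{"gripper":0.03,"dx":0,"dy":0,"dz":0,"ax":0,"ay":0,"az":0}], "grip_force": 40}}

```text
time: 10.1
tool_pos: [0.6034, 0.2952, 0.0163]
ee_rot: [0.974, 0.225, 0.002, -0.0]
force: [0.4, -0.4, 6.4]
gripper_width: 0.0392
```

```bash
python3 - <<'E'
from h import *
go(.6,.2934,.011,26)
E
```

```text
t 10.1 pos [0.6034 0.2952 0.0163] yaw 26.01 tilt 0.25 grip 0.0392 F [ 0.4 -0.4  6.4] j6 -0.13
GO dx,dy,dz [-0.0039  0.0001  0.0053] az 0.0003
```

{"api": "move_arm", "payload": {"steps": [{"gripper":0.03,"dx":0,"dy":0,"dz":-0.025,"ax":0,"ay":0,"az":0},{"gripper":0.03,"dx":0,"dy":0,"dz":-0.035,"ax":0,"ay":0,"az":0},{"gripper":0.03,"dx":0,"dy":0,"dz":-0.035,"ax":0,"ay":0,"az":0.0585},{"gripper":0.03,"dx":-0.0119,"dy":0.0295,"dz":-0.03,"ax":0,"ay":0,"az":0},{"gripper":0.03,"dx":-0.0119,"dy":0.0295,"dz":0,"ax":0,"ay":0,"az":0},{"gripper":0.03,"dx":-0.0119,"dy":0.0295,"dz":0,"ax":0,"ay":0,"az":0},{"gripper":0.03,"dx":-0.0119,"dy":0.0295,"dz":0,"ax":0,"ay":0,"az":0},{"gripper":0.03,"dx":-0.0119,"dy":0.0295,"dz":0,"ax":0,"ay":0,"az":0},{"gripper":0.03,"dx":-0.0119,"dy":0.0295,"dz":0,"ax":0,"ay":0,"az":0},{"gripper":0.03,"dx":-0.0119,"dy":0.0295,"dz":0,"ax":0,"ay":0,"az":0},{"gripper":0.03,"dx":-0.0119,"dy":0.0295,"dz":0,"ax":0,"ay":0,"az":0},{"gripper":0.03,"dx":-0.0119,"dy":0.0295,"dz":0,"ax":0,"ay":0,"az":0}]}}

```text
time: 11.1
tool_pos: [0.6047, 0.0087, 0.1377]
ee_rot: [0.98, 0.197, 0.0, 0.0]
force: [0.3, 0.0, -0.6]
gripper_width: 0.0387
```

{"api": "move_arm", "payload": {"steps": [{"gripper":0.03,"dx":0,"dy":0,"dz":0,"ax":0,"ay":0,"az":0},{"gripper":0.03,"dx":0,"dy":0,"dz":0,"ax":0,"ay":0,"az":0},{"gripper":0.03,"dx":0,"dy":0,"dz":0,"ax":0,"ay":0,"az":0}]}}

```text
time: 11.35
tool_pos: [0.6049, 0.0102, 0.1375]
ee_rot: [0.981, 0.196, 0.0, -0.0]
force: [-0.2, -0.1, -0.1]
gripper_width: 0.0391
```

```bash
python3 - <<'E'
from h import *
st,b,d,K,M=shot('wrist','w10');P=cloud(K,M,d)
go(.6068,.0092,.034,22.65)
s,m,y=yaw();q=(P.reshape(-1,3)-s['tool_pos'])@m
k=(np.abs(q[:,0])<.035)&(np.abs(q[:,1])<.05)&(q[:,2]<.03)&(q[:,2]>-.03); print('block top toolz',np.nanmedian(q[k,2]),'y',np.nanpercentile(q[k,1],[1,99]))
E
```

```text
t 11.4 pos [0.6049 0.0108 0.1374] yaw 22.7 tilt 0.03 grip 0.0388 F [ 0.1  0.5 -0.9] j6 -0.52
GO dx,dy,dz [0.0011 0.0023 0.1034] az 0.0008
block top toolz -0.013078482368627202 y [-0.02788683  0.02650016]
```

View pics/w10.png

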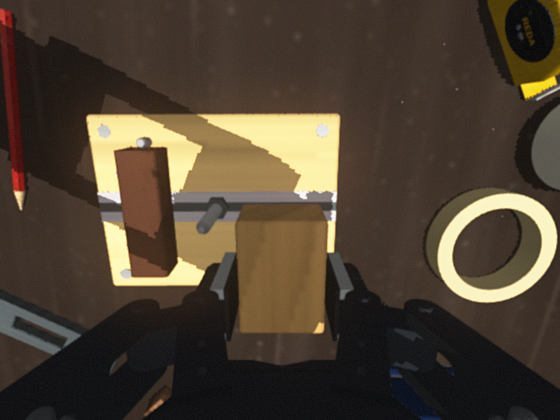

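The block is held centred and its underside is about 17 mm below the TCP. The stud is clear to its left at (210,215). I'll lower it.

{"api": "move_arm", "payload": {"steps": [{"gripper":0.03,"dx":0.001,"dy":0.0022,"dz":0.025,"ax":0,"ay":0,"az":0},{"gripper":0.03,"dx":0,"dy":0,"dz":0.03,"ax":0,"ay":0,"az":0},{"gripper":0.03,"dx":0,"dy":0,"dz":0.025,"ax":0,"ay":0,"az":0},{"gripper":0.03,"dx":0,"dy":0,"dz":0.013,"ax":0,"ay":0,"az":0},{"gripper":0.03,"dx":0,"dy":0,"dz":0.006,"ax":0,"ay":0,"az":0},{"gripper":0.03,"dx":0,"dy":0,"dz":0.002,"ax":0,"ay":0,"az":0},{"gripper":0.03,"dx":0,"dy":0,"dz":0.001,"ax":0,"ay":0,"az":0},{"gripper":0.03,"dx":0,"dy":0,"dz":0,"ax":0,"ay":0,"az":0},{"gripper":0.03,"dx":0,"dy":0,"dz":0,"ax":0,"ay":0,"az":0}]}}

```text
time: 12.15
tool_pos: [0.6083, 0.0083, 0.0371]
ee_rot: [0.98, 0.197, 0.002, 0.001]
force: [-0.0, 0.2, 0.0]
gripper_width: 0.0387
```

```bash
python3 - <<'E'
from h import *
go(.6068,.0092,.034,22.65)
E
```

```text
t 12.15 pos [0.6083 0.0083 0.0371] yaw 22.67 tilt 0.19 grip 0.0387 F [-0.   0.2  0. ] j6 -0.52
GO dx,dy,dz [-0.001  -0.0014  0.0031] az 0.0004
```

{"api": "move_arm", "payload": {"steps": [{"gripper":0.03,"dx":0,"dy":0,"dz":0.0015,"ax":0,"ay":0,"az":0},{"gripper":0.03,"dx":0,"dy":0,"dz":0.0015,"ax":0,"ay":0,"az":0},{"gripper":0.03,"dx":0,"dy":0,"dz":0,"ax":0,"ay":0,"az":0},{"gripper":0.03,"dx":0,"dy":0,"dz":0,"ax":0,"ay":0,"az":0}]}}

```text
time: 12.48
tool_pos: [0.608, 0.0081, 0.0343]
ee_rot: [0.981, 0.196, 0.001, 0.0]
force: [-1.0, 0.5, 5.3]
gripper_width: 0.0392
```

```bash
python3 - <<'E'
from h import *
go(.6068,.0092,.034,22.65)
E
```

```text
t 12.48 pos [0.608  0.0081 0.0343] yaw 22.65 tilt 0.15 grip 0.0392 F [-1.   0.5  5.3] j6 -0.52
GO dx,dy,dz [-0.0007 -0.0014  0.0003] az 0.0001
```

The packing is in contact with the board, so I'll release it and rise.

{"api": "move_arm", "payload": {"steps": [{"gripper":0.05,"dx":0,"dy":0,"dz":0,"ax":0,"ay":0,"az":0},{"gripper":0.05,"dx":0,"dy":0,"dz":0,"ax":0,"ay":0,"az":0},{"gripper":0.05,"dx":0,"dy":0,"dz":0,"ax":0,"ay":0,"az":0},{"gripper":0.05,"dx":0,"dy":0,"dz":-0.015,"ax":0,"ay":0,"az":0},{"gripper":0.05,"dx":0,"dy":0,"dz":-0.03,"ax":0,"ay":0,"az":0},{"gripper":0.05,"dx":0,"dy":0,"dz":-0.04,"ax":0,"ay":0,"az":0},{"gripper":0.06,"dx":0,"dy":0,"dz":-0.04,"ax":0,"ay":0,"az":0},{"gripper":0.06,"dx":-0.03,"dy":0,"dz":-0.02,"ax":0,"ay":0,"az":0},{"gripper":0.06,"dx":-0.03,"dy":0,"dz":0,"ax":0,"ay":0,"az":0},{"gripper":0.06,"dx":0,"dy":0,"dz":0,"ax":0,"ay":0,"az":0},{"gripper":0.06,"dx":0,"dy":0,"dz":0,"ax":0,"ay":0,"az":0},{"gripper":0.06,"dx":0,"dy":0,"dz":0,"ax":0,"ay":0,"az":0}]}}

```text
time: 13.48
tool_pos: [0.5515, -0.0148, 0.1771]
ee_rot: [0.981, 0.196, 0.0, -0.0]
force: [0.8, 0.3, 0.3]
gripper_width: 0.0603
```

```bash
python3 - <<'E'
from h import *
go(.4357,-.2043,.15,-97.3)
st,b,d,K,M=shot('wrist','w11');np.save('M11.npy',M)
E
```

```text
t 13.48 pos [ 0.5515 -0.0148  0.1771] yaw 22.63 tilt 0.02 grip 0.0603 F [0.8 0.3 0.3] j6 -0.58
GO dx,dy,dz [-0.1798  0.1304  0.027 ] az 2.0933
```

View pics/w11.png

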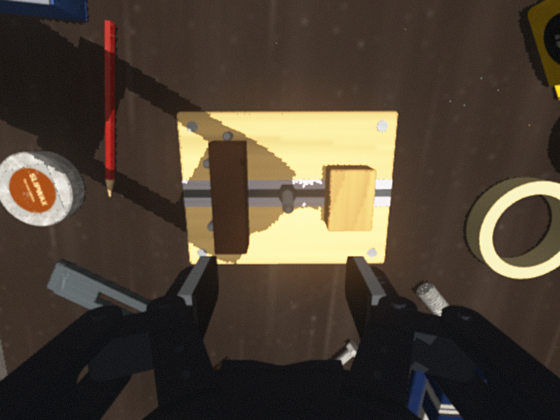

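The packing stands beside the stud at (350,198), the tube is at (229,197) and the stud at (288,198). I'll measure the layout.

```bash
cat > bd.py <<'E'
from h import *
def refine(b,p):
    # bright-disc centroid in small window
    u,v=p;w=b[v-7:v+8,u-7:u+8].astype(float);g=w[:,:,0]-np.median(w[:,:,0]) # blue channel: grey vs yellow
    g=np.clip(g-0.4*g.max(),0,None);yy,xx=np.indices(g.shape);return (u-7+(g*xx).sum()/g.sum(),v-7+(g*yy).sum()/g.sum())
def board(b,K,M,px):
    r=[refine(b,p) for p in px];sc=ray(K,M,r,.018)[:,:2];c=sc.mean(0)
    v=(sc[1]-sc[0])+(sc[2]-sc[3]);a=np.arctan2(v[1],v[0]);B=np.array([[np.cos(a),np.sin(a)],[-np.sin(a),np.cos(a)]])
    print('board c',c.round(4),'yaw',np.degrees(a).round(2),((sc-c)@B.T*1000).round(1).tolist());return c,B
def rect(P,c,B,z,u,v,tol=.006):
    k=(np.abs(P[...,2]-z)<tol).astype(np.uint8);n,l=cv2.connectedComponents(k);k=l==l[v,u]
    q=(P[k][:,:2]-c)@B.T*1000; print(cv2.minAreaRect(q.astype(np.float32)),np.median(P[k][:,2]),k.sum())
E
python3 - <<'E'
from bd import *
b=cv2.imread('pics/w11.png');d=np.load('pics/w11d.npy');K=cam('top')[0];K=bot.calibration('wrist')['intrinsics'];M=np.load('M11.npy');P=cloud(K,M,d)
c,B=board(b,K,M,[(192,126),(382,126),(372,252),(201,252)])
rect(P,c,B,.048,229,197);rect(P,c,B,.048,350,198)
cv2.imwrite('pics/w11c.png',cv2.resize(b[160:240,240:340],None,fx=6,fy=6,interpolation=2))
E
```

```text
board c [ 0.5569 -0.0133] yaw 23.33 [[-87.3, 59.9], [88.1, 62.2], [86.7, -62.2], [-87.6, -59.9]]
((-50.219940185546875, 0.8342514038085938), (100.3416519165039, 30.07609748840332), 89.18753051757812) 0.047309412712431 3839
((57.434608459472656, -0.27084922790527344), (56.02899932861328, 40.50598907470703), 89.42487335205078) 0.04728673027381147 2888
```

View pics/w11c.png

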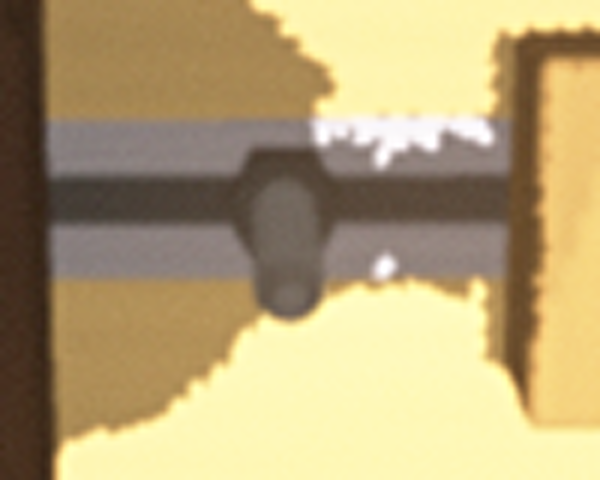

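```bash
python3 - <<'E'
from bd import *
K=bot.calibration('wrist')['intrinsics'];M=np.load('M11.npy')
print(ray(K,M,(288.3,209.2),.079), ray(K,M,(286.8,194),.022))
E
```

```text
[[ 0.55762976 -0.0104617   0.079     ]] [[ 0.55795636 -0.0118057   0.022     ]]
```

The layout is good: tube at -50 mm, packing at +57 mm, both level at about 48 mm. The stud is at about (0.557, -0.012). Now to the strap.

{"api": "move_arm", "payload": {"steps": [{"gripper":0.06,"dx":-0.0225,"dy":0.0163,"dz":0,"ax":0,"ay":0,"az":0},{"gripper":0.06,"dx":-0.0225,"dy":0.0163,"dz":0,"ax":0,"ay":0,"az":0},{"gripper":0.06,"dx":-0.0225,"dy":0.0163,"dz":0,"ax":0,"ay":0,"az":0},{"gripper":0.06,"dx":-0.0225,"dy":0.0163,"dz":0,"ax":0,"ay":0,"az":0},{"gripper":0.06,"dx":-0.0225,"dy":0.0163,"dz":0,"ax":0,"ay":0,"az":0},{"gripper":0.06,"dx":-0.0225,"dy":0.0163,"dz":0,"ax":0,"ay":0,"az":0},{"gripper":0.06,"dx":-0.0225,"dy":0.0163,"dz":0,"ax":0,"ay":0,"az":0},{"gripper":0.06,"dx":-0.0225,"dy":0.0163,"dz":0,"ax":0,"ay":0,"az":0},{"gripper":0.06,"dx":0,"dy":0,"dz":0,"ax":0,"ay":0,"az":0.1163},{"gripper":0.06,"dx":0,"dy":0,"dz":0,"ax":0,"ay":0,"az":0.1163},{"gripper":0.06,"dx":0,"dy":0,"dz":0,"ax":0,"ay":0,"az":0.1163},{"gripper":0.06,"dx":0,"dy":0,"dz":0,"ax":0,"ay":0,"az":0.1163}]}}

```text
time: 14.53
tool_pos: [0.4363, -0.2049, 0.1769]
ee_rot: [0.999, -0.038, -0.0, -0.0]
force: [0.6, -0.3, -0.2]
gripper_width: 0.0599
```

{"api": "move_arm", "payload": {"steps": [{"gripper":0.06,"dx":0,"dy":0,"dz":0,"ax":0,"ay":0,"az":0.1163},{"gripper":0.06,"dx":0,"dy":0,"dz":0,"ax":0,"ay":0,"az":0.1163},{"gripper":0.06,"dx":0,"dy":0,"dz":0,"ax":0,"ay":0,"az":0.1163},{"gripper":0.06,"dx":0,"dy":0,"dz":0,"ax":0,"ay":0,"az":0.1163},{"gripper":0.06,"dx":0,"dy":0,"dz":0,"ax":0,"ay":0,"az":0.1163},{"gripper":0.06,"dx":0,"dy":0,"dz":0,"ax":0,"ay":0,"az":0.1163},{"gripper":0.06,"dx":0,"dy":0,"dz":0,"ax":0,"ay":0,"az":0.1163},{"gripper":0.06,"dx":0,"dy":0,"dz":0,"ax":0,"ay":0,"az":0.1163},{"gripper":0.06,"dx":0,"dy":0,"dz":0,"ax":0,"ay":0,"az":0.1163},{"gripper":0.06,"dx":0,"dy":0,"dz":0,"ax":0,"ay":0,"az":0.1163},{"gripper":0.06,"dx":0,"dy":0,"dz":0,"ax":0,"ay":0,"az":0.1163},{"gripper":0.06,"dx":0,"dy":0,"dz":0,"ax":0,"ay":0,"az":0.1163}]}}

```text
time: 15.53
tool_pos: [0.4365, -0.2045, 0.1769]
ee_rot: [0.742, -0.671, -0.0, -0.0]
force: [0.2, 0.1, 0.3]
gripper_width: 0.0601
```

{"api": "move_arm", "payload": {"steps": [{"gripper":0.06,"dx":0,"dy":0,"dz":0.02,"ax":0,"ay":0,"az":0.1163},{"gripper":0.06,"dx":0,"dy":0,"dz":0.02,"ax":0,"ay":0,"az":0.1163},{"gripper":0.06,"dx":0,"dy":0,"dz":0,"ax":0,"ay":0,"az":0},{"gripper":0.06,"dx":0,"dy":0,"dz":0,"ax":0,"ay":0,"az":0},{"gripper":0.06,"dx":0,"dy":0,"dz":0,"ax":0,"ay":0,"az":0}]}}

```text
time: 15.95
tool_pos: [0.4364, -0.2048, 0.1378]
ee_rot: [-0.662, 0.75, -0.0, 0.0]
force: [-0.7, 0.5, 0.9]
gripper_width: 0.0602
```

```bash
python3 - <<'E'
from bd import *
go(.4357,-.2043,.004,-97.3)
st,b,d,K,M=shot('wrist','w12');P=cloud(K,M,d);np.save('M12.npy',M)
u,v=proj(K,M,(.4357,-.2043,.01));print(u,v)
E
```

```text
t 15.95 pos [ 0.4364 -0.2048  0.1378] yaw -97.12 tilt 0.02 grip 0.0602 F [-0.7  0.5  0.9] j6 1.08
GO dx,dy,dz [-0.0004  0.0008  0.1338] az 0.0031
282 205
```

View pics/w12.png

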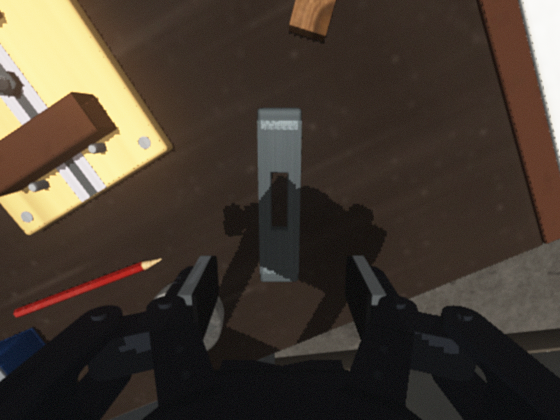

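The strap lies along the view from (258..301, 108..282), with its slot centre at about (280,200). The can at (200,310) is close to where the left finger comes down, so I'll measure both.

```bash
python3 - <<'E'
from bd import *
b=cv2.imread('pics/w12.png');d=np.load('pics/w12d.npy');K=bot.calibration('wrist')['intrinsics'];M=np.load('M12.npy');P=cloud(K,M,d)
s,m,y=yaw();q=(P-s['tool_pos'])@m
print('top z',np.nanmedian(P[140:160,270:290,2]),'table',np.nanmedian(P[140:160,330:360,2]),'can',P[300,210],q[300,210],np.nanmax(P[270:345,190:220,2]))
can=(P[...,2]>.015)&(P[...,2]<.08);can[:260]=0;can[:,240:]=0; can[350:]=0
print('can nearest x', np.nanmax(q[can][:,0]), 'ymin',np.nanmin(q[can][:,1]))
k=(P[...,2]>.0055)&(P[...,2]<.016);k=k.astype(np.uint8);k=cv2.morphologyEx(k,cv2.MORPH_OPEN,np.ones((3,3)));n,l=cv2.connectedComponents(k);k=l==l[150,280]
r=cv2.minAreaRect((q[k][:,:2]*1000).astype(np.float32));print('strap tool',r,k.sum())
for e in((280,172.5),(280,228.5)): print('slot end tool',((ray(K,M,e,.010)[0]-s['tool_pos'])@m).round(4))
for e in((271,200),(289,200),(258.5,150),(301,150),(259.5,240),(300,240)): print('edge tool',e,((ray(K,M,e,.010)[0]-s['tool_pos'])@m).round(4))
E
```

```text
top z 0.009361724872596372 table -0.0009587596553967681 can [ 0.4384249  -0.17392795  0.15931869] [-0.03108054  0.0020816  -0.02101353] 0.21326154735051087
can nearest x -0.05677221050477349 ymin 0.07908668939151903
strap tool ((-3.097238540649414, -1.5672988891601562), (36.07538604736328, 154.57168579101562), 0.2205531895160675) 6339
slot end tool [-0.0022 -0.0269  0.1284]
slot end tool [-0.0023  0.0229  0.1283]
edge tool (271, 200) [-0.01   -0.0031  0.1283]
edge tool (289, 200) [ 0.0055 -0.0031  0.1283]
edge tool (258.5, 150) [-0.0199 -0.0457  0.1284]
edge tool (301, 150) [ 0.0152 -0.0456  0.1284]
edge tool (259.5, 240) [-0.0206  0.0338  0.1283]
edge tool (300, 240) [0.0156 0.0338 0.1283]
```

The strap centre is at tool (-2.6, -1.8) mm, measuring 36.1 x 154.6 mm, and the can is clear. I'll descend.

{"api": "move_arm", "payload": {"steps": [{"gripper":0.05,"dx":-0.0026,"dy":-0.0018,"dz":0.025,"ax":0,"ay":0,"az":0},{"gripper":0.05,"dx":0,"dy":0,"dz":0.03,"ax":0,"ay":0,"az":0},{"gripper":0.05,"dx":0,"dy":0,"dz":0.03,"ax":0,"ay":0,"az":0},{"gripper":0.05,"dx":0,"dy":0,"dz":0.025,"ax":0,"ay":0,"az":0},{"gripper":0.05,"dx":0,"dy":0,"dz":0.013,"ax":0,"ay":0,"az":0},{"gripper":0.05,"dx":0,"dy":0,"dz":0.007,"ax":0,"ay":0,"az":0},{"gripper":0.05,"dx":0,"dy":0,"dz":0,"ax":0,"ay":0,"az":0},{"gripper":0.05,"dx":0,"dy":0,"dz":0,"ax":0,"ay":0,"az":0},{"gripper":0.05,"dx":0,"dy":0,"dz":0,"ax":0,"ay":0,"az":0}]}}

```text
time: 16.75
tool_pos: [0.4392, -0.2032, 0.009]
ee_rot: [-0.661, 0.75, -0.002, 0.0]
force: [-0.2, 0.7, -0.7]
gripper_width: 0.0501
```

```bash
python3 - <<'E'
from bd import *
go(.4357,-.2043,.004,-97.3)
E
```

```text
t 16.75 pos [ 0.4392 -0.2032  0.009 ] yaw -97.26 tilt 0.21 grip 0.0501 F [-0.2  0.7 -0.7] j6 1.09
GO dx,dy,dz [0.0015 0.0034 0.005 ] az 0.0008
```

{"api": "move_arm", "payload": {"steps": [{"gripper":0.05,"dx":0,"dy":0,"dz":0.003,"ax":0,"ay":0,"az":0},{"gripper":0.05,"dx":0,"dy":0,"dz":0.002,"ax":0,"ay":0,"az":0},{"gripper":0.05,"dx":0,"dy":0,"dz":0,"ax":0,"ay":0,"az":0},{"gripper":0.05,"dx":0,"dy":0,"dz":0,"ax":0,"ay":0,"az":0}]}}

```text
time: 17.08
tool_pos: [0.4377, -0.2021, 0.0026]
ee_rot: [-0.661, 0.751, -0.0, 0.0]
force: [-0.1, -0.4, 0.7]
gripper_width: 0.05
```

{"api": "move_arm", "payload": {"steps": [{"gripper":0.025,"dx":0,"dy":0,"dz":0,"ax":0,"ay":0,"az":0},{"gripper":0.025,"dx":0,"dy":0,"dz":0,"ax":0,"ay":0,"az":0},{"gripper":0.025,"dx":0,"dy":0,"dz":0,"ax":0,"ay":0,"az":0},{"gripper":0.025,"dx":0,"dy":0,"dz":0,"ax":0,"ay":0,"az":0},{"gripper":0.025,"dx":0,"dy":0,"dz":0,"ax":0,"ay":0,"az":0}], "grip_force": 80}}

```text
time: 17.5
tool_pos: [0.4378, -0.2024, 0.0031]
ee_rot: [-0.661, 0.751, -0.0, -0.0]
force: [-0.9, 0.4, 5.0]
gripper_width: 0.0333
```

```bash
python3 - <<'E'
from bd import *
go(.4357,-.2043,.004,-97.3)
E
```

```text
t 17.5 pos [ 0.4378 -0.2024  0.0031] yaw -97.27 tilt 0.02 grip 0.0333 F [-0.9  0.4  5. ] j6 1.09
GO dx,dy,dz [ 0.0022  0.0018 -0.0009] az 0.0005
```

The strap is gripped. I'll lift it, turn it to the board's yaw and carry it over the stud.

{"api": "move_arm", "payload": {"steps": [{"gripper":0.025,"dx":0,"dy":0,"dz":-0.02,"ax":0,"ay":0,"az":0},{"gripper":0.025,"dx":0,"dy":0,"dz":-0.03,"ax":0,"ay":0,"az":0},{"gripper":0.025,"dx":0,"dy":0,"dz":-0.03,"ax":0,"ay":0,"az":0},{"gripper":0.025,"dx":0,"dy":0,"dz":-0.03,"ax":0,"ay":0,"az":0},{"gripper":0.025,"dx":0,"dy":0,"dz":-0.02,"ax":0,"ay":0,"az":0},{"gripper":0.025,"dx":0,"dy":0,"dz":0,"ax":0,"ay":0,"az":-0.1045},{"gripper":0.025,"dx":0,"dy":0,"dz":0,"ax":0,"ay":0,"az":-0.1045},{"gripper":0.025,"dx":0,"dy":0,"dz":0,"ax":0,"ay":0,"az":-0.1045},{"gripper":0.025,"dx":0,"dy":0,"dz":0,"ax":0,"ay":0,"az":-0.1045},{"gripper":0.025,"dx":0,"dy":0,"dz":0,"ax":0,"ay":0,"az":-0.1045}]}}

```text
time: 18.33
tool_pos: [0.4367, -0.2014, 0.1314]
ee_rot: [0.834, -0.552, -0.001, -0.0]
force: [0.2, 0.1, -3.3]
gripper_width: 0.033
```

{"api": "move_arm", "payload": {"steps": [{"gripper":0.025,"dx":-0.0162,"dy":-0.0229,"dz":0,"ax":0,"ay":0,"az":0},{"gripper":0.025,"dx":-0.0162,"dy":-0.0229,"dz":0,"ax":0,"ay":0,"az":0},{"gripper":0.025,"dx":-0.0162,"dy":-0.0229,"dz":0,"ax":0,"ay":0,"az":0},{"gripper":0.025,"dx":-0.0162,"dy":-0.0229,"dz":0,"ax":0,"ay":0,"az":0},{"gripper":0.025,"dx":-0.0162,"dy":-0.0229,"dz":0,"ax":0,"ay":0,"az":0},{"gripper":0.025,"dx":-0.0162,"dy":-0.0229,"dz":0,"ax":0,"ay":0,"az":0},{"gripper":0.025,"dx":-0.0162,"dy":-0.0229,"dz":0,"ax":0,"ay":0,"az":0},{"gripper":0.025,"dx":-0.0162,"dy":-0.0229,"dz":0,"ax":0,"ay":0,"az":0},{"gripper":0.025,"dx":0,"dy":0,"dz":0,"ax":0,"ay":0,"az":0},{"gripper":0.025,"dx":0,"dy":0,"dz":0,"ax":0,"ay":0,"az":0},{"gripper":0.025,"dx":0,"dy":0,"dz":0,"ax":0,"ay":0,"az":0},{"gripper":0.025,"dx":0,"dy":0,"dz":0,"ax":0,"ay":0,"az":0}]}}

```text
time: 19.33
tool_pos: [0.5557, -0.0126, 0.1316]
ee_rot: [0.832, -0.555, -0.001, 0.001]
force: [-0.0, 0.4, -3.5]
gripper_width: 0.0328
```

```bash
python3 - <<'E'
from bd import *
go(.557,-.012,.055,-67.35)
st,b,d,K,M=shot('wrist','w13');P=cloud(K,M,d);np.save('M13.npy',M)
shot('side','s13')
E
```

```text
t 19.33 pos [ 0.5557 -0.0126  0.1316] yaw -67.39 tilt 0.12 grip 0.0328 F [-0.   0.4 -3.5] j6 1.0
GO dx,dy,dz [ 0.     -0.0016  0.0766] az -0.0007
```

View pics/w13.png

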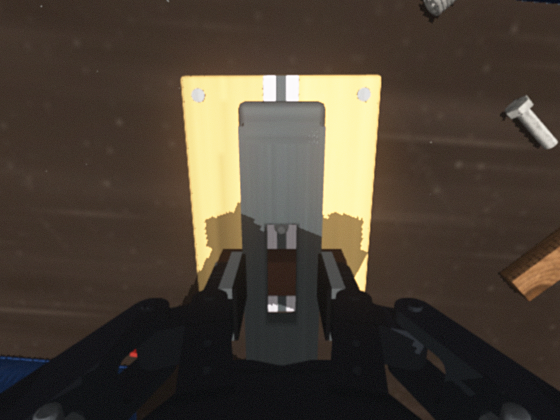

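```bash
python3 - <<'E'
from bd import *
b=cv2.imread('pics/w13.png');d=np.load('pics/w13d.npy');K=bot.calibration('wrist')['intrinsics'];M=np.load('M13.npy');P=cloud(K,M,d)
s,m,y=yaw();q=(P-s['tool_pos'])@m
print(proj(K,M,(.557,-.012,.079)),proj(K,M,(.557,-.012,.03)))
reg=q[130:215,250:315].reshape(-1,3);A=np.c_[reg[:,:2],np.ones(len(reg))];ok=np.isfinite(reg).all(1)
co=np.linalg.lstsq(A[ok],reg[ok,2],rcond=None)[0];print('plane',co)
reg=q[322:350,255:310].reshape(-1,3);print('near end z',np.nanmedian(reg[:,2]), 'y',np.nanmedian(reg[:,1]))
k=(np.abs(q[...,2]+.008)<.01).astype(np.uint8);n,l=cv2.connectedComponents(k);k=l==l[170,280];qq=q[k];print('x',np.percentile(qq[:,0],[1,99]),'y',np.percentile(qq[:,1],[.2,99.8]))
cv2.imwrite('pics/w13c.png',cv2.resize(b[205:335,225:340],None,fx=4.5,fy=4.5,interpolation=2))
sd=cv2.imread('pics/s13.png');cv2.imwrite('pics/s13c.png',cv2.resize(sd[130:290,200:360],None,fx=3.7,fy=3.7,interpolation=2))
E
```

```text
[281 232] [281 211]
plane [ 0.00065828 -0.00109448 -0.00569505]
near end z -0.0056876437805152 y 0.03135370749991103
x [-0.02168579  0.02165578] y [-0.07852339  0.04756653]
```

View pics/w13c.png

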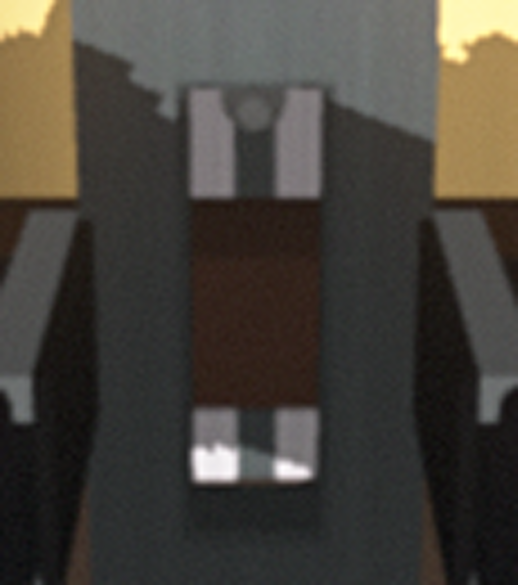

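View pics/s13c.png

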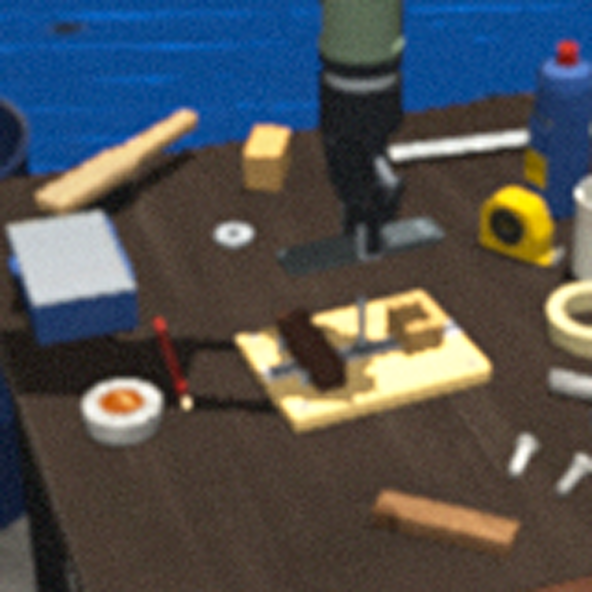

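The strap hangs level (plane slope about 1 mrad). The stud tip shows through the far end of the slot at (281,229), laterally centred with the slot (centre 281.8).

```bash
python3 - <<'E'
from bd import *
K=bot.calibration('wrist')['intrinsics'];M=np.load('M13.npy');s,m,y=yaw()
f=lambda e,z:((ray(K,M,e,z)[0]-s['tool_pos'])@m).round(4)
w=ray(K,M,(281.2,229.4),.079)[0];print('tip',w,f((281.2,229.4),.079))
zt=s['tool_pos'][2]+.0057
for e in((281,224.6),(281,312),(267,260),(296.5,260)): print(e,f(e,zt))
go(w[0],w[1],.06,-67.35)
E
```

```text
tip [ 0.55891737 -0.01139483  0.079     ] [-0.0002 -0.0032  0.053 ]
(281, 224.6) [-0.0002 -0.0264 -0.0057]
(281, 312) [-0.0003  0.018  -0.0057]
(267, 260) [-0.0067 -0.0093 -0.0057]
(296.5, 260) [ 0.0069 -0.0093 -0.0057]
t 19.43 pos [ 0.5561 -0.0128  0.132 ] yaw -67.43 tilt 0.05 grip 0.0332 F [ 0.4 -0.4 -2.9] j6 1.0
GO dx,dy,dz [-0.0002 -0.0032  0.072 ] az -0.0014
```

Shift -2 mm along tool y, lower to just above the tip and look again.

{"api": "move_arm", "payload": {"steps": [{"gripper":0.025,"dx":0,"dy":-0.002,"dz":0.01,"ax":0,"ay":0,"az":0},{"gripper":0.025,"dx":0,"dy":0,"dz":0.015,"ax":0,"ay":0,"az":0},{"gripper":0.025,"dx":0,"dy":0,"dz":0.012,"ax":0,"ay":0,"az":0},{"gripper":0.025,"dx":0,"dy":0,"dz":0.005,"ax":0,"ay":0,"az":0},{"gripper":0.025,"dx":0,"dy":0,"dz":0,"ax":0,"ay":0,"az":0},{"gripper":0.025,"dx":0,"dy":0,"dz":0,"ax":0,"ay":0,"az":0},{"gripper":0.025,"dx":0,"dy":0,"dz":0,"ax":0,"ay":0,"az":0}]}}

```text
time: 20.02
tool_pos: [0.5592, -0.0114, 0.0908]
ee_rot: [0.832, -0.555, 0.001, -0.0]
force: [0.1, -0.2, -3.3]
gripper_width: 0.0335
```

```bash
python3 - <<'E'
from bd import *
go(.558,-.012,.06,-67.35)
st,b,d,K,M=shot('wrist','w14');np.save('M14.npy',M)
print(proj(K,M,(.558,-.012,.079)))
cv2.imwrite('pics/w14c.png',cv2.resize(b[195:335,215:350],None,fx=4,fy=4,interpolation=2))
E
```

```text
t 20.02 pos [ 0.5592 -0.0114  0.0908] yaw -67.36 tilt 0.06 grip 0.0335 F [ 0.1 -0.2 -3.3] j6 1.0
GO dx,dy,dz [0.0001 0.0014 0.0308] az -0.0001
[281 265]
```

View pics/w14c.png

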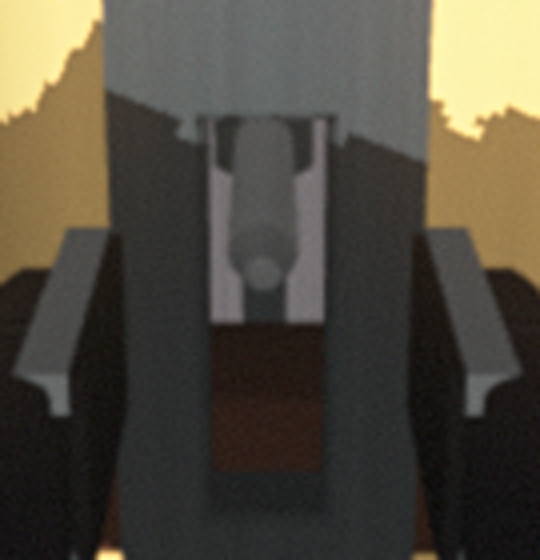

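The stud tip (crop 263,272) is within about 0.5 mm of the slot's centreline (267). I'll lower the strap over it.

{"api": "move_arm", "payload": {"steps": [{"gripper":0.025,"dx":0,"dy":0,"dz":0.008,"ax":0,"ay":0,"az":0},{"gripper":0.025,"dx":0,"dy":0,"dz":0.01,"ax":0,"ay":0,"az":0},{"gripper":0.025,"dx":0,"dy":0,"dz":0.01,"ax":0,"ay":0,"az":0},{"gripper":0.025,"dx":0,"dy":0,"dz":0.005,"ax":0,"ay":0,"az":0},{"gripper":0.025,"dx":0,"dy":0,"dz":0,"ax":0,"ay":0,"az":0},{"gripper":0.025,"dx":0,"dy":0,"dz":0,"ax":0,"ay":0,"az":0}]}}

```text
time: 20.57
tool_pos: [0.5579, -0.011, 0.0563]
ee_rot: [0.832, -0.554, -0.001, 0.0]
force: [0.1, -0.1, -4.0]
gripper_width: 0.0328
```

```bash
python3 - <<'E'
from bd import *
go(.558,-.012,.0525,-67.35)
E
```

```text
t 20.57 pos [ 0.5579 -0.011   0.0563] yaw -67.34 tilt 0.12 grip 0.0328 F [ 0.1 -0.1 -4. ] j6 1.0
GO dx,dy,dz [0.0009 0.0003 0.0038] az 0.0001
```

{"api": "move_arm", "payload": {"steps": [{"gripper":0.025,"dx":0,"dy":0,"dz":0.002,"ax":0,"ay":0,"az":0},{"gripper":0.025,"dx":0,"dy":0,"dz":0.001,"ax":0,"ay":0,"az":0},{"gripper":0.025,"dx":0,"dy":0,"dz":0.001,"ax":0,"ay":0,"az":0},{"gripper":0.025,"dx":0,"dy":0,"dz":0,"ax":0,"ay":0,"az":0},{"gripper":0.025,"dx":0,"dy":0,"dz":0,"ax":0,"ay":0,"az":0}]}}

```text
time: 20.98
tool_pos: [0.5588, -0.0112, 0.0536]
ee_rot: [0.832, -0.554, 0.0, -0.0]
force: [0.4, -0.3, -2.8]
gripper_width: 0.0332
```

```bash
python3 - <<'E'
from bd import *
go(.558,-.012,.0525,-67.35)
st,b,d,K,M=shot('wrist','w15')
E
```

```text
t 20.98 pos [ 0.5588 -0.0112  0.0536] yaw -67.35 tilt 0.02 grip 0.0332 F [ 0.4 -0.3 -2.8] j6 1.0
GO dx,dy,dz [0.0004 0.001  0.001 ] az 0.0001
```

View pics/w15.png

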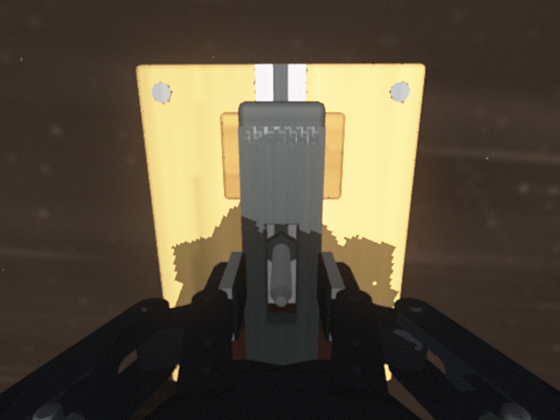

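The stud at (281,270) is up through the slot, and the strap reaches over the packing. I'll lower until it makes contact.

{"api": "move_arm", "payload": {"steps": [{"gripper":0.025,"dx":0,"dy":0,"dz":0.001,"ax":0,"ay":0,"az":0},{"gripper":0.025,"dx":0,"dy":0,"dz":0.001,"ax":0,"ay":0,"az":0},{"gripper":0.025,"dx":0,"dy":0,"dz":0,"ax":0,"ay":0,"az":0},{"gripper":0.025,"dx":0,"dy":0,"dz":0,"ax":0,"ay":0,"az":0}]}}

```text
time: 21.37
tool_pos: [0.5586, -0.0112, 0.0513]
ee_rot: [0.832, -0.554, -0.0, 0.0]
force: [0.4, -0.8, -3.8]
gripper_width: 0.0331
```

```bash
python3 - <<'E'
from bd import *
go(.558,-.012,.0525,-67.35)
E
```

```text
t 21.37 pos [ 0.5586 -0.0112  0.0513] yaw -67.35 tilt 0.01 grip 0.0331 F [ 0.4 -0.8 -3.8] j6 1.0
GO dx,dy,dz [ 0.0005  0.0008 -0.0012] az 0.0001
```

{"api": "move_arm", "payload": {"steps": [{"gripper":0.025,"dx":0,"dy":0,"dz":0.001,"ax":0,"ay":0,"az":0},{"gripper":0.025,"dx":0,"dy":0,"dz":0.0005,"ax":0,"ay":0,"az":0},{"gripper":0.025,"dx":0,"dy":0,"dz":0,"ax":0,"ay":0,"az":0},{"gripper":0.025,"dx":0,"dy":0,"dz":0,"ax":0,"ay":0,"az":0}]}}

```text
time: 21.7
tool_pos: [0.5587, -0.0112, 0.0512]
ee_rot: [0.832, -0.554, -0.0, 0.0]
force: [-4.0, -0.1, 5.1]
gripper_width: 0.0329
```

```bash
python3 - <<'E'
from bd import *
go(.558,-.012,.0525,-67.35)
E
```

```text
t 21.7 pos [ 0.5587 -0.0112  0.0512] yaw -67.33 tilt 0.01 grip 0.0329 F [-4.  -0.1  5.1] j6 1.0
GO dx,dy,dz [ 0.0005  0.001  -0.0013] az 0.0003
```

It is in contact (force from -3.8 to +5 N). I'll release and rise.

{"api": "move_arm", "payload": {"steps": [{"gripper":0.055,"dx":0,"dy":0,"dz":0,"ax":0,"ay":0,"az":0},{"gripper":0.055,"dx":0,"dy":0,"dz":0,"ax":0,"ay":0,"az":0},{"gripper":0.055,"dx":0,"dy":0,"dz":0,"ax":0,"ay":0,"az":0},{"gripper":0.055,"dx":0,"dy":0,"dz":-0.01,"ax":0,"ay":0,"az":0},{"gripper":0.055,"dx":0,"dy":0,"dz":-0.025,"ax":0,"ay":0,"az":0},{"gripper":0.06,"dx":0,"dy":0,"dz":-0.035,"ax":0,"ay":0,"az":0},{"gripper":0.06,"dx":0,"dy":0,"dz":-0.04,"ax":0,"ay":0,"az":0},{"gripper":0.06,"dx":0,"dy":0,"dz":-0.03,"ax":0,"ay":0,"az":0},{"gripper":0.06,"dx":0,"dy":0,"dz":0,"ax":0,"ay":0,"az":0},{"gripper":0.06,"dx":0,"dy":0,"dz":0,"ax":0,"ay":0,"az":0},{"gripper":0.06,"dx":0,"dy":0,"dz":0,"ax":0,"ay":0,"az":0}]}}

```text
time: 22.62
tool_pos: [0.5583, -0.0111, 0.1899]
ee_rot: [0.832, -0.554, -0.0, 0.0]
force: [0.3, -0.3, -0.4]
gripper_width: 0.06
```

```bash
python3 - <<'E'
from bd import *
go(.4245,.2328,.15,-67.35)
st,b,d,K,M=shot('wrist','w16');np.save('M16.npy',M)
E
```

```text
t 22.62 pos [ 0.5583 -0.0111  0.1899] yaw -67.34 tilt 0.01 grip 0.06 F [ 0.3 -0.3 -0.4] j6 1.0
GO dx,dy,dz [-0.2767  0.0295  0.0399] az 0.0001
```

View pics/w16.png

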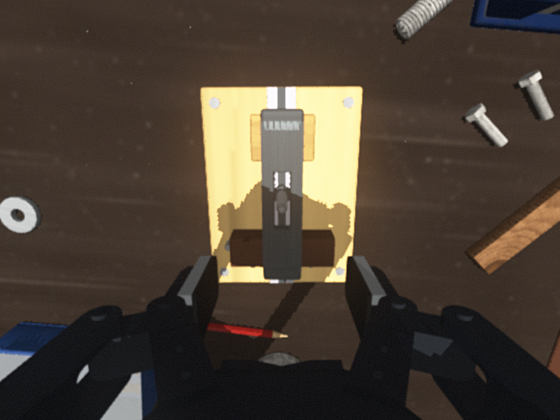

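The strap lies across tube and packing with the stud in its slot at (282,205). I'll verify that numerically.

```bash
python3 - <<'E'
from bd import *
b=cv2.imread('pics/w16.png');d=np.load('pics/w16d.npy');K=bot.calibration('wrist')['intrinsics'];M=np.load('M16.npy');P=cloud(K,M,d)
sc=ray(K,M,[(224,271),(214.5,103),(348.5,103),(340,271)],.018)[:,:2];c=sc.mean(0);v=(sc[1]-sc[0])+(sc[2]-sc[3]);a=np.arctan2(v[1],v[0]);B=np.array([[np.cos(a),np.sin(a)],[-np.sin(a),np.cos(a)]])
print(c,np.degrees(a),((sc-c)@B.T*1000).round(1).tolist())
rect(P,c,B,.058,282,150,.005)
for r in((125,150),(235,270)): print(np.nanmedian(P[r[0]:r[1],268:296,2]))
cv2.imwrite('pics/w16c.png',cv2.resize(b[80:290,195:370],None,fx=2.8,fy=2.8,interpolation=2))
E
```

```text
[ 0.55795201 -0.01202238] 22.79101977563328 [[-85.2, 62.1], [85.6, 61.9], [85.2, -61.9], [-85.6, -62.1]]
((2.050537109375, -0.04624366760253906), (36.02561950683594, 154.65501403808594), 89.81124114990234) 0.057363232785024254 6159
0.05744325212677234
0.05741061133873854
```

View pics/w16c.png

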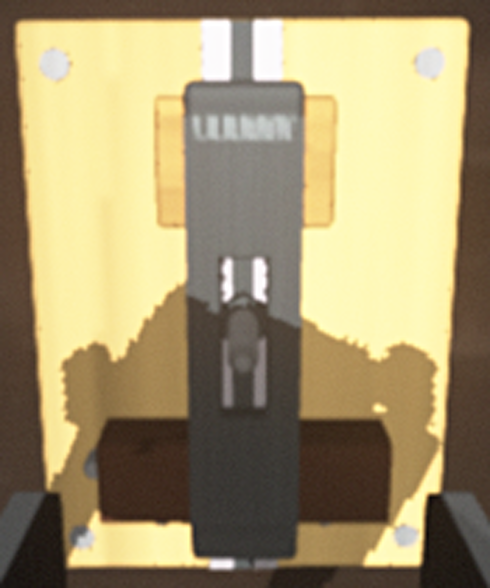

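The strap is at x +2.0, y 0.0 mm, yaw -0.2°, with both ends at 57.4 mm. The board centre is (0.558, -0.012), yaw 22.8°. Now the washer.

{"api": "move_arm", "payload": {"steps": [{"gripper":0.06,"dx":-0.0307,"dy":0.0033,"dz":0,"ax":0,"ay":0,"az":0},{"gripper":0.06,"dx":-0.0307,"dy":0.0033,"dz":0,"ax":0,"ay":0,"az":0},{"gripper":0.06,"dx":-0.0307,"dy":0.0033,"dz":0,"ax":0,"ay":0,"az":0},{"gripper":0.06,"dx":-0.0307,"dy":0.0033,"dz":0,"ax":0,"ay":0,"az":0},{"gripper":0.06,"dx":-0.0307,"dy":0.0033,"dz":0,"ax":0,"ay":0,"az":0},{"gripper":0.06,"dx":-0.0307,"dy":0.0033,"dz":0.01,"ax":0,"ay":0,"az":0},{"gripper":0.06,"dx":-0.0307,"dy":0.0033,"dz":0.01,"ax":0,"ay":0,"az":0},{"gripper":0.06,"dx":-0.0307,"dy":0.0033,"dz":0.015,"ax":0,"ay":0,"az":0},{"gripper":0.06,"dx":-0.0307,"dy":0.0033,"dz":0.015,"ax":0,"ay":0,"az":0},{"gripper":0.06,"dx":0,"dy":0,"dz":0,"ax":0,"ay":0,"az":0},{"gripper":0.06,"dx":0,"dy":0,"dz":0,"ax":0,"ay":0,"az":0},{"gripper":0.06,"dx":0,"dy":0,"dz":0,"ax":0,"ay":0,"az":0}]}}

```text
time: 23.67
tool_pos: [0.4242, 0.2319, 0.1388]
ee_rot: [0.832, -0.554, -0.001, 0.001]
force: [0.6, 0.6, 0.5]
gripper_width: 0.06
```

```bash
python3 - <<'E'
from bd import *
go(.4245,.2328,.004,-67.35)
st,b,d,K,M=shot('wrist','w17');np.save('M17.npy',M);P=cloud(K,M,d);s,m,y=yaw();q=(P-s['tool_pos'])@m
u,v=proj(K,M,(.4245,.2328,.008));print(u,v)
k=((P[...,2]>.004)&(P[...,2]<.014)).astype(np.uint8);k=cv2.morphologyEx(k,cv2.MORPH_OPEN,np.ones((3,3)));n,l,stt,ce=cv2.connectedComponentsWithStats(k)
for i in range(1,n):
    if stt[i,4]>300 and abs(ce[i][0]-u)<60 and abs(ce[i][1]-v)<60:
        print(stt[i],ce[i],cv2.minEnclosingCircle((q[l==i][:,:2]*1000).astype(np.float32)),np.median(P[l==i][:,2]))
E
```

```text
t 23.67 pos [0.4242 0.2319 0.1388] yaw -67.31 tilt 0.14 grip 0.06 F [0.6 0.6 0.5] j6 1.5
GO dx,dy,dz [-0.0008 -0.0009  0.1348] az 0.0007
280 202
[ 257  177   45   43 1366] [278.83821376 197.99707174] ((-2.4413318634033203, -2.628525972366333), 19.93692398071289) 0.007319529836808086
```

View pics/w17.png

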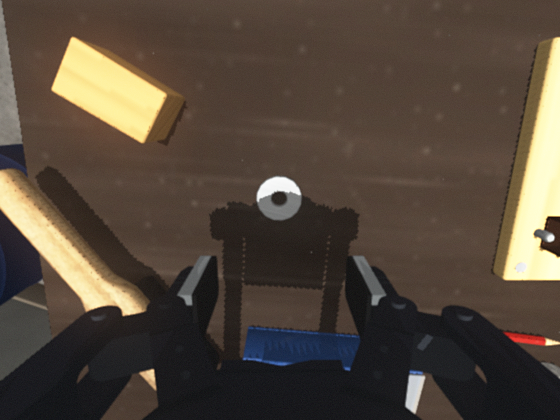

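The washer at (279,198) has a radius of 19.9 mm and its top at 7.3 mm. The blue box at (300,345) is near the gripper's body, so I'll check its height and distance.

```bash
python3 - <<'E'
from bd import *
d=np.load('pics/w17d.npy');K=bot.calibration('wrist')['intrinsics'];M=np.load('M17.npy');P=cloud(K,M,d);s,m,y=yaw();q=(P-s['tool_pos'])@m
for v in(322,328,340,352): print(v,P[v,300].round(3),q[v,300].round(3))
E
```

```text
322 [ 0.315  0.165 -0.001] [0.019 0.127 0.14 ]
328 [ 0.307  0.162 -0.002] [0.019 0.135 0.141]
340 [0.307 0.163 0.016] [0.018 0.136 0.123]
352 [0.306 0.164 0.033] [0.017 0.136 0.107]
```

The box is 135 mm away, so it is clear. I'll descend and grip.

{"api": "move_arm", "payload": {"steps": [{"gripper":0.055,"dx":-0.0024,"dy":-0.0026,"dz":0.025,"ax":0,"ay":0,"az":0},{"gripper":0.055,"dx":0,"dy":0,"dz":0.03,"ax":0,"ay":0,"az":0},{"gripper":0.055,"dx":0,"dy":0,"dz":0.03,"ax":0,"ay":0,"az":0},{"gripper":0.055,"dx":0,"dy":0,"dz":0.03,"ax":0,"ay":0,"az":0},{"gripper":0.055,"dx":0,"dy":0,"dz":0.013,"ax":0,"ay":0,"az":0},{"gripper":0.055,"dx":0,"dy":0,"dz":0.006,"ax":0,"ay":0,"az":0},{"gripper":0.055,"dx":0,"dy":0,"dz":0,"ax":0,"ay":0,"az":0},{"gripper":0.055,"dx":0,"dy":0,"dz":0,"ax":0,"ay":0,"az":0},{"gripper":0.055,"dx":0,"dy":0,"dz":0,"ax":0,"ay":0,"az":0}]}}

```text
time: 24.47
tool_pos: [0.4283, 0.2357, 0.0075]
ee_rot: [0.832, -0.555, 0.001, -0.001]
force: [-0.5, -0.1, 0.2]
gripper_width: 0.0548
```

```bash
python3 - <<'E'
from bd import *
go(.4245,.2328,.004,-67.35)
shot('wrist','w18')
E
```

```text
t 24.47 pos [0.4283 0.2357 0.0075] yaw -67.39 tilt 0.2 grip 0.0548 F [-0.5 -0.1  0.2] j6 1.5
GO dx,dy,dz [0.0013 0.0046 0.0034] az -0.0008
```

View pics/w18.png

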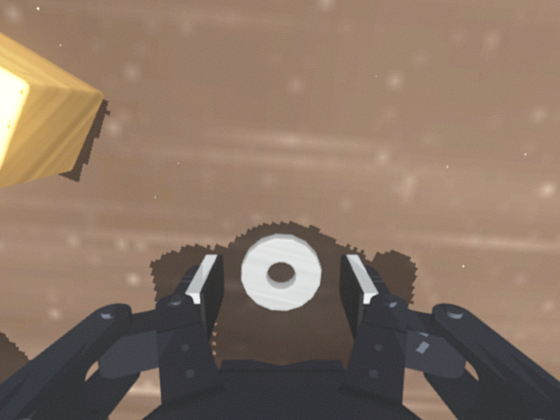

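```bash
python3 - <<'E'
from bd import *
s,m,y=yaw();K,M=cam('wrist',s)
print(((ray(K,M,[(281,272),(241,272),(321,272),(281,234),(281,305)],.008)-s['tool_pos'])@m).round(4))
print(bot.get_state()['tool_pos'])
E
```

```text
[[ 0.0002 -0.0006 -0.0005]
 [-0.0192 -0.0006 -0.0005]
 [ 0.0195 -0.0006 -0.0005]
 [ 0.0002 -0.0201 -0.0004]
 [ 0.0001  0.0175 -0.0005]]
[0.4281991  0.23588149 0.00753382]
```

The washer is centred between the pads to within 1 mm. I'll lower 4 mm and close.

{"api": "move_arm", "payload": {"steps": [{"gripper":0.055,"dx":0,"dy":-0.0005,"dz":0.003,"ax":0,"ay":0,"az":0},{"gripper":0.055,"dx":0,"dy":0,"dz":0.0015,"ax":0,"ay":0,"az":0},{"gripper":0.055,"dx":0,"dy":0,"dz":0,"ax":0,"ay":0,"az":0},{"gripper":0.055,"dx":0,"dy":0,"dz":0,"ax":0,"ay":0,"az":0},{"gripper":0.03,"dx":0,"dy":0,"dz":0,"ax":0,"ay":0,"az":0},{"gripper":0.03,"dx":0,"dy":0,"dz":0,"ax":0,"ay":0,"az":0},{"gripper":0.03,"dx":0,"dy":0,"dz":0,"ax":0,"ay":0,"az":0},{"gripper":0.03,"dx":0,"dy":0,"dz":0,"ax":0,"ay":0,"az":0},{"gripper":0.03,"dx":0,"dy":0,"dz":0,"ax":0,"ay":0,"az":0}], "grip_force": 40}}

```text
time: 25.27
tool_pos: [0.4269, 0.2359, 0.0018]
ee_rot: [0.832, -0.554, 0.0, -0.0]
force: [-3.3, -0.0, 5.3]
gripper_width: 0.037
```

```bash
python3 - <<'E'
from bd import *
go(.558,-.012,.1,-67.25)
E
```

```text
t 25.27 pos [0.4269 0.2359 0.0018] yaw -67.34 tilt 0.01 grip 0.037 F [-3.3 -0.   5.3] j6 1.5
GO dx,dy,dz [ 0.2792 -0.0255 -0.0982] az -0.0016
```

{"api": "move_arm", "payload": {"steps": [{"gripper":0.03,"dx":0,"dy":0,"dz":-0.02,"ax":0,"ay":0,"az":0},{"gripper":0.03,"dx":0,"dy":0,"dz":-0.035,"ax":0,"ay":0,"az":0},{"gripper":0.03,"dx":0,"dy":0,"dz":-0.035,"ax":0,"ay":0,"az":0},{"gripper":0.03,"dx":0.031,"dy":-0.0028,"dz":-0.03,"ax":0,"ay":0,"az":0},{"gripper":0.03,"dx":0.031,"dy":-0.0028,"dz":0,"ax":0,"ay":0,"az":0},{"gripper":0.03,"dx":0.031,"dy":-0.0028,"dz":0,"ax":0,"ay":0,"az":0},{"gripper":0.03,"dx":0.031,"dy":-0.0028,"dz":0,"ax":0,"ay":0,"az":0},{"gripper":0.03,"dx":0.031,"dy":-0.0028,"dz":0,"ax":0,"ay":0,"az":0},{"gripper":0.03,"dx":0.031,"dy":-0.0028,"dz":0,"ax":0,"ay":0,"az":0},{"gripper":0.03,"dx":0.031,"dy":-0.0028,"dz":0,"ax":0,"ay":0,"az":0},{"gripper":0.03,"dx":0.031,"dy":-0.0028,"dz":0,"ax":0,"ay":0,"az":0},{"gripper":0.03,"dx":0.031,"dy":-0.0028,"dz":0,"ax":0,"ay":0,"az":0}]}}

```text
time: 26.27
tool_pos: [0.5571, -0.0124, 0.1196]
ee_rot: [0.832, -0.555, -0.0, 0.0]
force: [0.4, 1.0, -0.0]
gripper_width: 0.0371
```

{"api": "move_arm", "payload": {"steps": [{"gripper":0.03,"dx":0,"dy":0,"dz":0,"ax":0,"ay":0,"az":0},{"gripper":0.03,"dx":0,"dy":0,"dz":0,"ax":0,"ay":0,"az":0},{"gripper":0.03,"dx":0,"dy":0,"dz":0,"ax":0,"ay":0,"az":0},{"gripper":0.03,"dx":0,"dy":0,"dz":0,"ax":0,"ay":0,"az":0}]}}

```text
time: 26.6
tool_pos: [0.556, -0.01, 0.1196]
ee_rot: [0.832, -0.554, -0.001, 0.0]
force: [-0.3, 0.4, -0.1]
gripper_width: 0.037
```

```bash
python3 - <<'E'
from bd import *
go(.558,-.012,.09,-67.25)
st,b,d,K,M=shot('wrist','w19');np.save('M19.npy',M);P=cloud(K,M,d);s,m,y=yaw();q=(P-s['tool_pos'])@m
w=q[(np.hypot(q[...,0],q[...,1])<.019)&(np.abs(q[...,2])<.02)];print(len(w),np.nanmedian(w[:,2]))
A=np.c_[w[:,:2],np.ones(len(w))];print(np.linalg.lstsq(A,w[:,2],rcond=None)[0])
print(proj(K,M,(.558,-.012,.079)))
E
```

```text
t 26.6 pos [ 0.556  -0.01    0.1196] yaw -67.29 tilt 0.09 grip 0.037 F [-0.3  0.4 -0.1] j6 1.0
GO dx,dy,dz [ 0.0026 -0.0011  0.0296] az -0.0008
4403 -0.005230075908588384
[ 0.02954117 -0.00777532 -0.00522334]
[285 240]
```

View pics/w19.png

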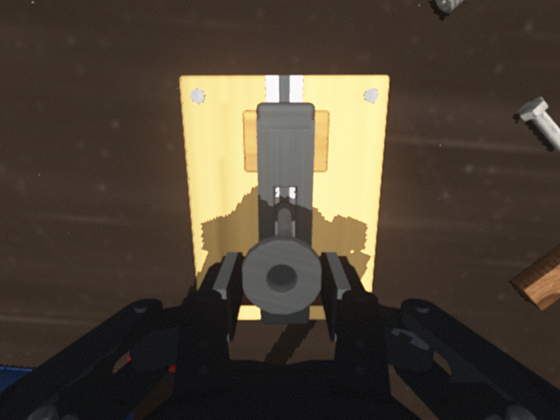

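```bash
python3 - <<'E'
from bd import *
b=cv2.imread('pics/w19.png');K=bot.calibration('wrist')['intrinsics'];M=np.load('M19.npy');s,m,y=yaw()
f=lambda e,z:((ray(K,M,e,z)-s['tool_pos'])@m).round(4)
g=b.astype(int).sum(2)
cv2.imwrite('pics/w19c.png',cv2.resize(b[180:320,225:340],None,fx=4.2,fy=4.2,interpolation=2))
zt=s['tool_pos'][2]+.0052
print('hole/edges',f([(282,278),(242.5,275),(322,275),(282,237)],zt))
print('foot/shaft',f([(285,212)],.05), proj(K,M,(.558,-.012,.05)),proj(K,M,(.558,-.012,.026)))
sc=ray(K,M,[(198,96),(371.5,96)],.018);print(sc,np.linalg.norm(sc[0]-sc[1]))
a=np.radians(22.75);bx=np.array([np.cos(a),np.sin(a)]);print('centre from far screws',sc[:,:2].mean(0)-.0855*bx)
E
```

```text
hole/edges [[ 0.0008  0.0002 -0.0052]
 [-0.0177 -0.0014 -0.0052]
 [ 0.0195 -0.0014 -0.0052]
 [ 0.0008 -0.0204 -0.0052]]
foot/shaft [[ 0.0029 -0.0099  0.0698]] [285 224] [285 214]
[[ 0.61316738  0.07799867  0.018     ]
 [ 0.66075348 -0.03604976  0.018     ]] 0.12357782910306386
centre from far screws [ 0.55811225 -0.01208933]
```

View pics/w19c.png

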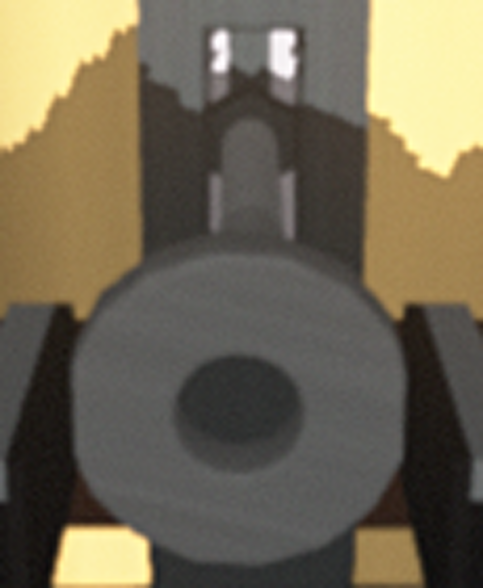

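The board centre from the screws is (0.5581, -0.0121), and the shaft line agrees. The washer sits at tool (0.8, 0) mm, so I'll shift (+2, -1.2) mm and lower to just above the tip.

{"api": "move_arm", "payload": {"steps": [{"gripper":0.03,"dx":0.002,"dy":-0.0012,"dz":0.01,"ax":0,"ay":0,"az":0},{"gripper":0.03,"dx":0,"dy":0,"dz":0.013,"ax":0,"ay":0,"az":0},{"gripper":0.03,"dx":0,"dy":0,"dz":0.005,"ax":0,"ay":0,"az":0},{"gripper":0.03,"dx":0,"dy":0,"dz":0,"ax":0,"ay":0,"az":0},{"gripper":0.03,"dx":0,"dy":0,"dz":0,"ax":0,"ay":0,"az":0},{"gripper":0.03,"dx":0,"dy":0,"dz":0,"ax":0,"ay":0,"az":0},{"gripper":0.03,"dx":0,"dy":0,"dz":0,"ax":0,"ay":0,"az":0}]}}

```text
time: 27.23
tool_pos: [0.5594, -0.0124, 0.0929]
ee_rot: [0.832, -0.554, 0.001, -0.0]
force: [0.6, -0.2, -0.5]
gripper_width: 0.0371
```

```bash
python3 - <<'E'
from bd import *
go(.5581,-.0121,.09,-67.25)
st,b,d,K,M=shot('wrist','w20');np.save('M20.npy',M)
cv2.imwrite('pics/w20c.png',cv2.resize(b[180:330,215:350],None,fx=4,fy=4,interpolation=2))
print(proj(K,M,(.5581,-.0121,.079)))
E
```

```text
t 27.23 pos [ 0.5594 -0.0124  0.0929] yaw -67.33 tilt 0.08 grip 0.0371 F [ 0.6 -0.2 -0.5] j6 1.0
GO dx,dy,dz [-0.0008  0.0011  0.0029] az -0.0014
[279 262]
```

View pics/w20c.png

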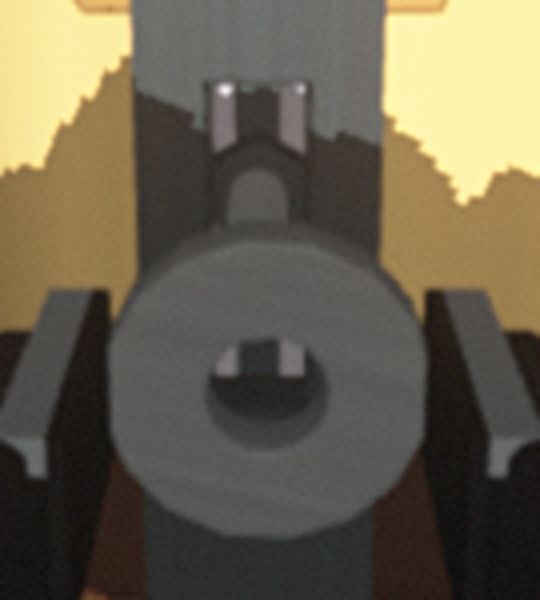

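View pics/w20.png

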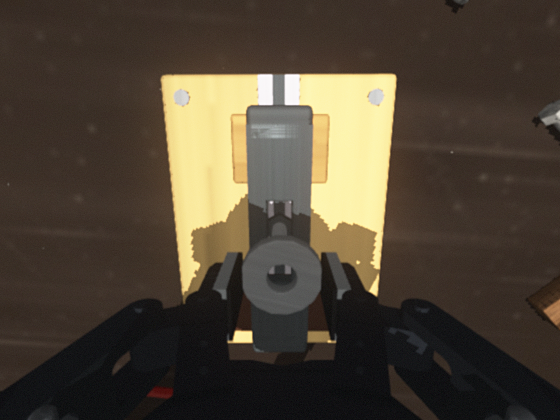

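```bash
python3 - <<'E'
from bd import *
b=cv2.imread('pics/w20.png');K=bot.calibration('wrist')['intrinsics'];M=np.load('M20.npy');s,m,y=yaw()
sc=ray(K,M,[refine(b,(181,97)),refine(b,(376,97))],.018);a=np.radians(22.75);bx=np.array([np.cos(a),np.sin(a)]);c=sc[:,:2].mean(0)-.0855*bx;print('centre',c,np.linalg.norm(sc[0]-sc[1]))
f=lambda e,z:((ray(K,M,e,z)-s['tool_pos'])@m).round(4)
zt=s['tool_pos'][2]+.0052
print('washer edges L,R,top,bot',f([(242.3,273),(322,273),(282,240),(282,315)],zt),'hole',f([(266.5,277),(297.3,277)],zt))
print('shaft',f([(279.6,228)],.055),'strap edges',f([(248.5,150),(311,150)],.058))
go(c[0],c[1],.09,-67.25)
E
```

```text
centre [ 0.55952035 -0.01336803] 0.12360892454349416
washer edges L,R,top,bot [[-0.018  -0.0025 -0.0052]
 [ 0.0193 -0.0025 -0.0052]
 [ 0.0006 -0.019  -0.0052]
 [ 0.0006  0.02   -0.0052]] hole [[-0.0067 -0.0004 -0.0052]
 [ 0.0078 -0.0004 -0.0052]]
shaft [[-0.0008 -0.0096  0.038 ]] strap edges [[-0.0175 -0.0553  0.0351]
 [ 0.0164 -0.0553  0.0351]]
t 27.28 pos [ 0.5594 -0.0124  0.093 ] yaw -67.34 tilt 0.09 grip 0.0367 F [ 1.  -1.4 -1.9] j6 1.0
GO dx,dy,dz [0.0009 0.0003 0.003 ] az -0.0016
```

The shaft and strap centrelines put the stud at about -1.4 mm from the washer along tool x. The `refine` screw result looks unreliable here, so I'll correct from the shaft, lower a little and look for the tip in the hole.

{"api": "move_arm", "payload": {"steps": [{"gripper":0.03,"dx":-0.0015,"dy":0.0005,"dz":0.002,"ax":0,"ay":0,"az":0},{"gripper":0.03,"dx":0,"dy":0,"dz":0.003,"ax":0,"ay":0,"az":0},{"gripper":0.03,"dx":0,"dy":0,"dz":0,"ax":0,"ay":0,"az":0},{"gripper":0.03,"dx":0,"dy":0,"dz":0,"ax":0,"ay":0,"az":0},{"gripper":0.03,"dx":0,"dy":0,"dz":0,"ax":0,"ay":0,"az":0},{"gripper":0.03,"dx":0,"dy":0,"dz":0,"ax":0,"ay":0,"az":0}]}}

```text
time: 27.78
tool_pos: [0.5579, -0.0112, 0.0873]
ee_rot: [0.832, -0.554, 0.0, -0.0]
force: [1.0, 0.1, -0.0]
gripper_width: 0.037
```

```bash
python3 - <<'E'
from bd import *
go(.5581,-.0121,.09,-67.25)
st,b,d,K,M=shot('wrist','w21');np.save('M21.npy',M)
cv2.imwrite('pics/w21c.png',cv2.resize(b[180:330,215:350],None,fx=4,fy=4,interpolation=2))
print(proj(K,M,(.5581,-.0121,.079)))
E
```

```text
t 27.78 pos [ 0.5579 -0.0112  0.0873] yaw -67.35 tilt 0.01 grip 0.037 F [ 1.   0.1 -0. ] j6 1.0
GO dx,dy,dz [ 0.0009  0.0001 -0.0027] az -0.0017
[282 265]
```

View pics/w21c.png

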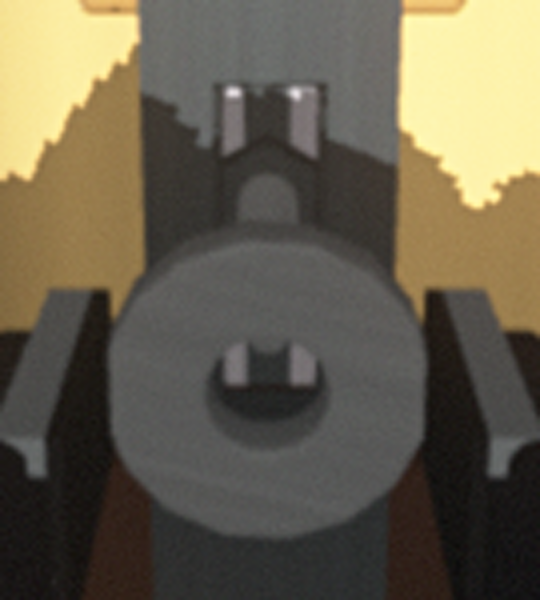

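The stud tip is just appearing in the hole (crop 268,350), laterally dead centre. I'll compute the fore-aft offset.

```bash
python3 - <<'E'
from bd import *
K=bot.calibration('wrist')['intrinsics'];M=np.load('M21.npy');s,m,y=yaw()
f=lambda e,z:((ray(K,M,e,z)-s['tool_pos'])@m).round(4)
print('tip near edge',f([(282,268)],.079),'washer top/bot',f([(281.8,240.5),(281.8,315)],s['tool_pos'][2]+.0052),'hole front rim top',f([(281.8,292.5)],s['tool_pos'][2]+.0052))
E
```

```text
tip near edge [[0.0006 0.0017 0.0084]] washer top/bot [[ 0.0005 -0.0187 -0.0052]
 [ 0.0005  0.0201 -0.0052]] hole front rim top [[ 0.0005  0.0078 -0.0052]]
```

The offset is about -1.2 mm in tool y. I'll correct it and lower over the stud.

{"api": "move_arm", "payload": {"steps": [{"gripper":0.03,"dx":0,"dy":-0.001,"dz":0.003,"ax":0,"ay":0,"az":0},{"gripper":0.03,"dx":0,"dy":0,"dz":0.003,"ax":0,"ay":0,"az":0},{"gripper":0.03,"dx":0,"dy":0,"dz":0.003,"ax":0,"ay":0,"az":0},{"gripper":0.03,"dx":0,"dy":0,"dz":0,"ax":0,"ay":0,"az":0},{"gripper":0.03,"dx":0,"dy":0,"dz":0,"ax":0,"ay":0,"az":0}]}}

```text
time: 28.25
tool_pos: [0.5583, -0.0107, 0.0778]
ee_rot: [0.832, -0.554, -0.0, 0.0]
force: [0.6, -0.6, -0.1]
gripper_width: 0.0369
```

```bash
python3 - <<'E'
from bd import *
go(.5581,-.0121,.061,-67.25)
st,b,d,K,M=shot('wrist','w22');np.save('M22.npy',M)
cv2.imwrite('pics/w22c.png',cv2.resize(b[180:330,215:350],None,fx=4,fy=4,interpolation=2))
E
```

```text
t 28.25 pos [ 0.5583 -0.0107  0.0778] yaw -67.35 tilt 0.06 grip 0.0369 F [ 0.6 -0.6 -0.1] j6 1.0
GO dx,dy,dz [0.0012 0.0007 0.0168] az -0.0017
```

View pics/w22c.png

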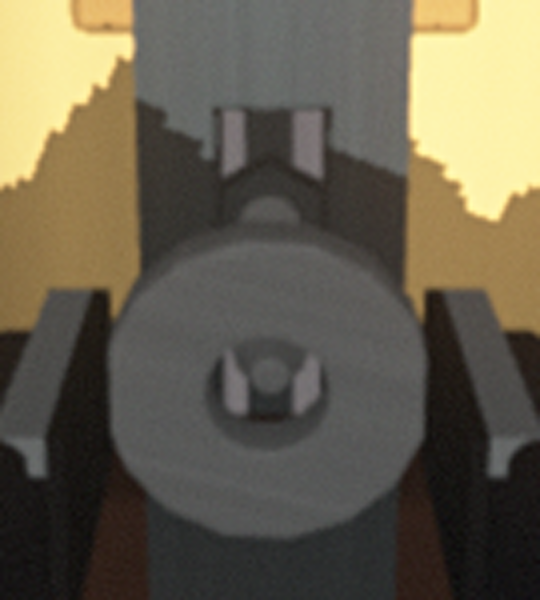

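```bash
python3 - <<'E'
from bd import *
K=bot.calibration('wrist')['intrinsics'];M=np.load('M22.npy');s,m,y=yaw()
f=lambda e,z:((ray(K,M,e,z)-s['tool_pos'])@m).round(4)
print('tip',f([(282.7,273.7)],.079),'hole',f([(267,278),(297,278),(282,264.5),(282,292.5)],s['tool_pos'][2]+.0052))
E
```

```text
tip [[ 0.0008  0.0001 -0.001 ]] hole [[-0.0065  0.0001 -0.0052]
 [ 0.0075  0.0001 -0.0052]
 [ 0.0005 -0.0068 -0.0052]
 [ 0.0005  0.0078 -0.0052]]
```

Tip and hole are concentric to about 0.4 mm. I'll lower it towards the strap.

{"api": "move_arm", "payload": {"steps": [{"gripper":0.03,"dx":0,"dy":0,"dz":0.005,"ax":0,"ay":0,"az":0},{"gripper":0.03,"dx":0,"dy":0,"dz":0.005,"ax":0,"ay":0,"az":0},{"gripper":0.03,"dx":0,"dy":0,"dz":0.003,"ax":0,"ay":0,"az":0},{"gripper":0.03,"dx":0,"dy":0,"dz":0,"ax":0,"ay":0,"az":0},{"gripper":0.03,"dx":0,"dy":0,"dz":0,"ax":0,"ay":0,"az":0},{"gripper":0.03,"dx":0,"dy":0,"dz":0,"ax":0,"ay":0,"az":0}]}}

```text
time: 28.8
tool_pos: [0.5588, -0.0108, 0.0653]
ee_rot: [0.832, -0.554, -0.0, -0.0]
force: [0.4, -0.1, -0.5]
gripper_width: 0.0373
```

```bash
python3 - <<'E'
from bd import *
go(.5581,-.0121,.061,-67.25)
st,b,d,K,M=shot('wrist','w23')
cv2.imwrite('pics/w23c.png',cv2.resize(b[180:330,215:350],None,fx=4,fy=4,interpolation=2))
E
```

```text
t 28.8 pos [ 0.5588 -0.0108  0.0653] yaw -67.34 tilt 0.0 grip 0.0373 F [ 0.4 -0.1 -0.5] j6 1.0
GO dx,dy,dz [0.0009 0.0011 0.0043] az -0.0017
```

View pics/w23c.png

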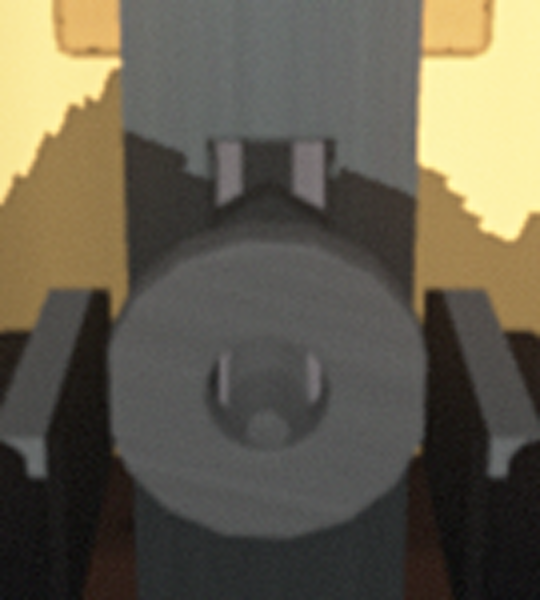

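The stud (crop 267,425) has come up through the hole with no side force. I'll go on to the strap.

{"api": "move_arm", "payload": {"steps": [{"gripper":0.03,"dx":0,"dy":0,"dz":0.001,"ax":0,"ay":0,"az":0},{"gripper":0.03,"dx":0,"dy":0,"dz":0.001,"ax":0,"ay":0,"az":0},{"gripper":0.03,"dx":0,"dy":0,"dz":0.001,"ax":0,"ay":0,"az":0},{"gripper":0.03,"dx":0,"dy":0,"dz":0,"ax":0,"ay":0,"az":0},{"gripper":0.03,"dx":0,"dy":0,"dz":0,"ax":0,"ay":0,"az":0}]}}

```text
time: 29.27
tool_pos: [0.5587, -0.0108, 0.0622]
ee_rot: [0.832, -0.554, -0.0, 0.0]
force: [0.1, -0.2, -0.7]
gripper_width: 0.0369
```

```bash
python3 - <<'E'
from bd import *
go(.5581,-.0121,.061,-67.25)
E
```

```text
t 29.27 pos [ 0.5587 -0.0108  0.0622] yaw -67.35 tilt 0.01 grip 0.0369 F [ 0.1 -0.2 -0.7] j6 1.0
GO dx,dy,dz [0.001  0.001  0.0012] az -0.0017
```

{"api": "move_arm", "payload": {"steps": [{"gripper":0.03,"dx":0,"dy":0,"dz":0.0007,"ax":0,"ay":0,"az":0},{"gripper":0.03,"dx":0,"dy":0,"dz":0.0007,"ax":0,"ay":0,"az":0},{"gripper":0.03,"dx":0,"dy":0,"dz":0,"ax":0,"ay":0,"az":0},{"gripper":0.03,"dx":0,"dy":0,"dz":0,"ax":0,"ay":0,"az":0}]}}

```text
time: 29.6
tool_pos: [0.5586, -0.0108, 0.0608]
ee_rot: [0.832, -0.554, -0.0, 0.0]
force: [-0.6, 0.1, -1.3]
gripper_width: 0.0374
```

No more than about 1–2 mm remains. I'll release, let it drop and rise.

{"api": "move_arm", "payload": {"steps": [{"gripper":0.03,"dx":0,"dy":0,"dz":0.0005,"ax":0,"ay":0,"az":0},{"gripper":0.055,"dx":0,"dy":0,"dz":0,"ax":0,"ay":0,"az":0},{"gripper":0.055,"dx":0,"dy":0,"dz":0,"ax":0,"ay":0,"az":0},{"gripper":0.055,"dx":0,"dy":0,"dz":0,"ax":0,"ay":0,"az":0},{"gripper":0.055,"dx":0,"dy":0,"dz":-0.01,"ax":0,"ay":0,"az":0},{"gripper":0.055,"dx":0,"dy":0,"dz":-0.025,"ax":0,"ay":0,"az":0},{"gripper":0.06,"dx":0,"dy":0,"dz":-0.035,"ax":0,"ay":0,"az":0},{"gripper":0.06,"dx":0,"dy":0,"dz":-0.04,"ax":0,"ay":0,"az":0},{"gripper":0.06,"dx":0,"dy":0,"dz":-0.02,"ax":0,"ay":0,"az":0},{"gripper":0.06,"dx":0,"dy":0,"dz":0,"ax":0,"ay":0,"az":0},{"gripper":0.06,"dx":0,"dy":0,"dz":0,"ax":0,"ay":0,"az":0},{"gripper":0.06,"dx":0,"dy":0,"dz":0,"ax":0,"ay":0,"az":0}]}}

```text
time: 30.6
tool_pos: [0.558, -0.0107, 0.19]
ee_rot: [0.832, -0.554, -0.001, 0.0]
force: [0.1, 0.3, 0.2]
gripper_width: 0.0599
```

```bash
python3 - <<'E'
from bd import *
go(.5581,-.0121,.061,-67.25)
st,b,d,K,M=shot('wrist','w24');P=cloud(K,M,d);np.save('M24.npy',M)
cv2.imwrite('pics/w24c.png',cv2.resize(b[80:290,195:370],None,fx=2.8,fy=2.8,interpolation=2))
u,v=proj(K,M,(.5581,-.0121,.066));print(u,v)
k=((P[...,2]>.0615)&(P[...,2]<.07)).astype(np.uint8);n,l,stt,ce=cv2.connectedComponentsWithStats(k)
i=1+np.argmax(stt[1:,4]);print(stt[i],ce[i]);w=P[l==i];print('washer',cv2.minEnclosingCircle((w[:,:2]*1000).astype(np.float32)),np.median(w[:,2]))
A=np.c_[w[:,:2]-w[:,:2].mean(0),np.ones(len(w))];print('slope',np.linalg.lstsq(A,w[:,2],rcond=None)[0])
for y0 in((115,130),(265,285)): 
    pass
shot('side','s24');shot('top','t24')
sd=cv2.imread('pics/s24.png');cv2.imwrite('pics/s24c.png',cv2.resize(sd[170:290,230:360],None,fx=4.5,fy=4.5,interpolation=2))
E
```

```text
t 30.6 pos [ 0.558  -0.0107  0.19  ] yaw -67.34 tilt 0.06 grip 0.0599 F [0.1 0.3 0.2] j6 1.0
GO dx,dy,dz [0.0014 0.0004 0.129 ] az -0.0016
283 206
[ 260  182   46   45 1412] [282.06090652 203.55949008]
washer ((558.5477905273438, -11.510775566101074), 19.868154525756836) 0.06531462642280567
slope [-0.01085836 -0.00404766  0.0652719 ]
```

View pics/w24.png

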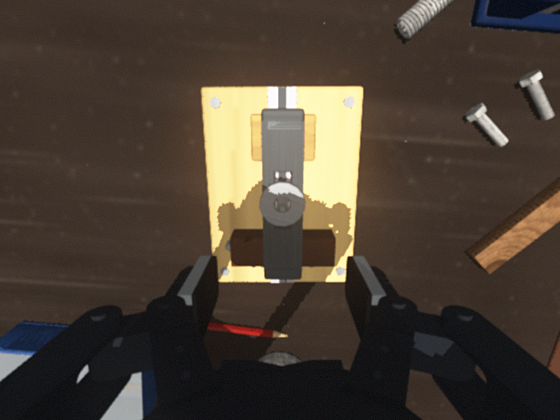

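View pics/s24c.png

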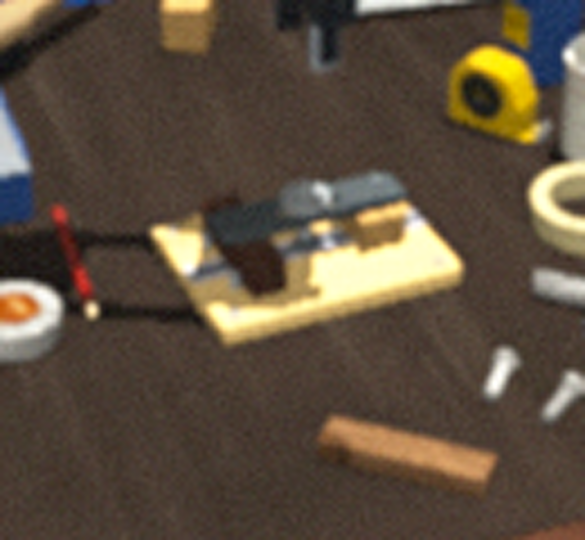

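The washer is at (282,204): radius 19.9 mm, top at 65.3 mm, slope about 0.01 rad, within about 1 mm of the stud. I'll check strap, tube and packing once more, then hand in.

```bash
python3 - <<'E'
from bd import *
d=np.load('pics/w24d.npy');K=bot.calibration('wrist')['intrinsics'];M=np.load('M24.npy');P=cloud(K,M,d)
sc=ray(K,M,[(224.5,271),(215,103),(349,103),(340.5,271)],.018)[:,:2];c=sc.mean(0);v=(sc[1]-sc[0])+(sc[2]-sc[3]);a=np.arctan2(v[1],v[0]);B=np.array([[np.cos(a),np.sin(a)],[-np.sin(a),np.cos(a)]])
print('board',c,np.degrees(a)); print('washer in board',B@(np.array([.55855,-.01151])-c)*1000)
k=(np.abs(P[...,2]-.0575)<.004);k[:, :255]=0;k[:,312:]=0;print('strap',cv2.minAreaRect(((P[k][:,:2]-c)@B.T*1000).astype(np.float32)))
for r in((120,150),(240,270)): print('z',np.nanmedian(P[r[0]:r[1],270:296,2]))
k=(np.abs(P[...,2]-.0475)<.004);
t=k.copy();t[:225]=0;t[275:]=0;t[:,:225]=0;t[:,345:]=0;q=(P[t][:,:2]-c)@B.T*1000;q=q[(q[:,0]<-30)&(q[:,0]>-70)];print('tube',np.percentile(q,[1,99],axis=0).round(1).tolist())
t=k.copy();t[170:]=0;t[:,:240]=0;t[:,325:]=0;q=(P[t][:,:2]-c)@B.T*1000;print('pack',np.percentile(q,[1,99],axis=0).round(1).tolist())
print(bot.sign_off())
E
```

```text
board [ 0.55762536 -0.01200425] 22.815805740880997
washer in board [1.04394426 0.09703437]
strap ((2.6254043579101562, 0.1067962646484375), (36.651058197021484, 155.2332305908203), 89.73499298095703)
z 0.05740298177851577
z 0.057410122043075246
tube [[-65.6, -49.5], [-36.7, 49.4]]
pack [[36.8, -28.4], [75.5, 26.9]]
the job is handed in; nothing more can be done
None
```

The hold-down is set up and the job is handed in at about 31 s of the 102 s allowed. The sign-off gives no verdict, so the result rests on my own last camera checks below.

| Part | Last measurement (board frame) | What was asked |
|---|---|---|
| Tube | Ends at y ±49.5 mm, so y about 0; x about -51 mm, taken just after placing | x -56 to -44, y -12 to +4 mm |
| 30 mm packing | Centre about (+56, -1) mm; top about 47 mm, taken just after placing | x 40 to 70, y within ±15 mm |
| Strap | x +2.6, y +0.1 mm, yaw within 0.3°; both ends read 57.4 mm high | x within ±18, y within ±6 mm, level |
| Washer | About 1 mm off the stud axis; top at 65.3 mm, tilt about 0.01 rad | 6 mm off at most, tilt below 0.06 rad |

The tube lies against the two side pins and the end pin. The gripper was open and well clear, with its tips at 190 mm, when I handed in.

Checks that disagreed:
- **Height readings:** depth heights came out 0.6–0.7 mm low throughout, within the stated calibration error.
- **Stud position:** single estimates scattered by 2–3 mm. I settled the strap and washer by looking at the stud through the slot and the hole.
- **Screw finding:** one automatic screw-finding result looked unreliable, so I did not use it.
- **Tube's near edge:** the gripper's shadow and the strap hid part of the tube's inner edge in the last view. Its x position therefore comes from the earlier check.

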